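# Clamp the glued gearbox casing

## Task

The two halves of the small gearbox casing have just been glued: stand it on the plywood between the jaws of the bar clamp with a half facing each jaw, let go of it, and then work the clamp's trigger in repeated squeezes until the sliding jaw holds the casing firmly. Bring the jaw up with the trigger only, never by pushing it, stop squeezing as soon as the grip is firm so that the thin casing is not crushed, then let the trigger spring back, and leave the other things on the bench alone.

Things in the scene. Friction and masses are not known exactly. Their poses are not given: they have to be found in the camera images.
- casing_mid (a point): Centre of the loose grey plastic gearbox casing, half-way up its  a box 40 mm (its x) by 36 mm (y) by 44 mm (z), 80 to 160 g, upright. A dark glue seam runs round it in its x-z plane; a low ridge on top (26 mm long, along x, 6 mm high) lies on the seam. The halves face +y and -y, so the fingers take it along x, across the 40 mm. Either way round is the same.
- casing: The casing itself; origin at the centre of its underside, axes as casing_mid.
- clamp (a point): Centre of the fixed jaw's grey rubber face (36 mm wide, 34 mm high) on the black bar clamp that lies on its side in a cradle, 40 mm above the bench; the plywood below the jaws is 12 mm thick. Axes: y from the fixed jaw to the sliding jaw, x away from the bar (the way the jaws stick out), z up. The 8 mm wide steel bar runs along y, 58 mm to -x of this point.
- head (a joint): Shift of the whole clamp along its y in the cradle, -0.014 to 0.014 m. It slides there at about 1 N, so the clamp centres itself between two fingers that squeeze handle and trigger. Between squeezes the fingers must open well clear (70 mm or more) or they keep the trigger from coming back.
- pad_face (a point): Centre of the sliding jaw's face (a sprung pad, 36 by 34 mm), opposite the fixed face and at first 54 to 68 mm from it. It comes nearer by about 7.5 mm a squeeze. Once it has pushed the casing against the fixed jaw, each further mm of jaw travel adds 4 N on the casing. Axes as clamp.
- pad: The sliding jaw's sprung pad.
- bar: The steel bar with the sliding jaw, whose top is 57 mm above the bench. 11 N of drag hold it wherever the trigger has brought it, so at most about 11 N stay on the casing when the trigger is let go; the robot must not push it.
- squeeze (a point): Point half-way between the outer faces of handle and trigger at rest (59 mm apart along y), 40 mm above the bench: squeeze here from above, fingers closing along y. The fixed handle (-y side) is 26 mm high, 17 mm thick; the trigger (+y side) ends in a round knuckle 20 mm across, 24 mm high, which moves up to 19 mm towards the handle. Free bench below. Axes as clamp.
- trigger (a joint): Trigger angle, 0 released to 0.35 rad at its stop (where the effort jumps without any more grip; outer faces then 40 mm apart). The knuckle is 54 mm from the pivot; 2.1 mm there bring the jaw 1 mm on, after up to 6 mm of slack (ratchet teeth 2.5 mm apart). It springs back when let go, and must go back to nearly 0 for the next full bite.
- knuckle (a point): Middle of the trigger's knuckle. Effort there: 4 to 5 N from the spring while slack is taken up, about 11 N in a free squeeze while the jaw moves, plus 0.5 N for each newton on the casing. The grip is firm from 7 N on the casing, best at 10 to 11 N (5 N more at the knuckle than in a free squeeze); above 17 N (8 N more) the casing is crushed.
- wheel: Bystander: black wheel, 68 mm across; origin at its underside.
- motor: Bystander: small motor, 36 mm across, standing; origin at its underside.
- jar: Bystander: jar with a lid; origin at its underside.
- spool: Bystander: metal spool, 48 mm across; origin at its underside.
- gear: Bystander: steel gear blank, 44 mm across; origin at its underside.
- tape: Bystander: roll of black tape; origin at its underside.
- driver: Bystander: screwdriver; origin at its underside.
Not all that is in view belongs to the job. What is shaped like the casing but orange is not meant.

How it is judged:
On the way, in this order (a step that is already met when the one before it is completed fails the run):
1. the casing stands between the jaws, a half facing each, let go of and not yet gripped (x of casing_mid in the frame of clamp between -0.014 and 0.014 m and y of casing_mid in the frame of clamp above 0.012 m and z of pad_face in the frame of casing_mid below 0.02 m and horizontal distance between casing_mid and pad_face below 0.055 m and height (world z) of casing_mid below 0.038 m and angle between casing's own z axis and vertical below 0.1 rad and angle between the y axis of casing and the y axis of clamp, either way round below 0.25 rad and contact force between the fingers and casing below 0.2 N and contact force between pad and casing below 3 N), for 0.2 s.
2. the sliding jaw grips the casing firmly (7 N or more) (contact force between pad and casing above 7 N), for 0.1 s.
At the end, for the whole second after the job is handed in: The casing stands upright (within 0.1 rad) on the plywood, flat between the two jaws (a half against each, within 0.08 rad, its centre within 14 mm of the middle of the jaw faces), the sliding jaw presses on it with 7 N or more, the trigger has sprung back (below 0.04 rad), and all is at rest (contact force between pad and casing above 7 N and x of casing_mid in the frame of clamp between -0.014 and 0.014 m and y of casing_mid in the frame of clamp below 0.021 m and height (world z) of casing_mid below 0.038 m and angle between casing's own z axis and vertical below 0.1 rad and angle between the y axis of casing and the y axis of clamp, either way round below 0.08 rad and value of joint trigger below 0.04 rad and linear speed of casing below 0.02 m/s); the robot touches nothing.
It fails at once if the casing is crushed: the sliding jaw presses on it with more than 17 N (contact force between pad and casing above 17 N).
It fails at once if the robot pushes the sliding jaw or its bar (more than 8 N) (contact force between any of the fingers, the arm and bar above 8 N).
It fails at once if another thing on the bench is shifted by more than 30 mm (distance of any of wheel, motor, jar, spool, gear, tape, driver from where it was at the start of the episode above 0.03 m).
It also fails if it takes over 64 s, if anything falls off the work surface, if the arm or the gripper's body presses on something with over 40 N, if the wrist force passes 120 N, or if a joint passes its speed limit or range.

## Robot

A 7-joint arm with a two-finger parallel gripper is mounted at the origin on the work surface. World frame = base frame: x ahead of the robot, y to its left, z up, the work surface at z = 0. Lengths are in m, angles in rad, forces in N, time in s.
With the tool pointing down it reaches from about 0.35 to 0.9 m from the base axis. Payload 8.1 kg.
Tool frame: the origin (TCP) lies midway between the tips of the shut fingers; the grasp point (between the pads) lies 19 mm behind it; x points along the fingers, z is the direction in which the jaws open and shut, and the axes are right-handed (so a half turn about x gives the same grasp; the last joint's range is limited). The gripper opens to 92 mm and grips with 3 to 60 N. Pads are 19 mm wide; open, the fingers measure 130 mm over their backs; the gripper's body (75 mm by 190 mm) begins 47 mm behind the grasp point.
Start: joints at [1.109, 0.434, 0.025, 1.573, -0.012, 1.134, -0.075], TCP at [0.219, -0.585, 0.227] pointing down, gripper open.
Joint ranges: [-2.62, 2.62], [-0.44, 2.09], [-1.27, 1.32], [0.08, 2.57], [-1.32, 4.46], [0.12, 2], [-2.74, 2.74]. Speed limits (rad/s): [2.22, 2.22, 3.01, 3.01, 3.14, 3.14, 3.14].

## Interface

Orientations are given as a rotation vector (axis times angle).
In Python, from cell import arm gives the robot as it stands. The module is installed in compiled form; this text tells all that it offers.
- The arm moves only by the tool move_arm, never from a script. Its argument "steps" is text: rows parted by semicolons, each of 5 numbers parted by spaces: the shift along the tool's x, y, z in m, then the turn about the tool's x in rad, then the closure in counts, from 0 (fully open) to 255 (shut). A call has 1 to 10 rows; each row is the pose to reach, as a shift and turn from the pose commanded when the call began, along the tool's axes at that moment; what a row does not reach only later rows make up. A row lasts 1/12 s, in which the tool goes at most 41.7 mm and 7.16 degrees, less where a joint would pass 70% of its speed; a pose out of reach is approached as far as the arm can. A call with a gripper value outside its range is refused whole. The fingers move at their own pace and stop on an object; "squeeze" is the grip in N (left out, the last holds). Time passes only in rows, so rows that repeat a pose let the fingers close. It gives the time, the measured TCP pose, the force and the opening at its end, in the units of the state.
- arm.observe(): the state, without advancing time (a new reading comes with each control period).
- arm.get_image(name): name is "side" or "top"; returns a dict with "img" (384x512x3 uint8, blue, green, red), "z_map" (384x512 float32, m along the optical axis (not along the pixel's ray), 0 where there is no reading), "vfov" (degrees; the focal length in pixels is half the picture's height over the tangent of half this angle, whatever the lens; pixels are square), "cx", "cy" (the principal point, pixels), "k1" (the pictures are not rectified: a ray, as slopes to the right and down, at radius r is drawn at 1 + k1 r^2 times it, then the intrinsics apply), "extrinsics" (4x4, takes a point from camera to world coordinates). Camera axes: x right, y up, looking along -z (the intrinsics and any distortion apply to the point x, -y, -z); pixel columns grow to the right and rows downward; lengths in m; the calibration is good to about 2 mm. A picture is of the moment at which its call begins.
- arm.sign_off(): hands the job in, once; it reports no verdict.
The state is a dict: "clock": time; "joints": joint angles; "dq": joint speeds; "joint_efforts": joint torques, N m; "position": TCP position; "ee_rot": TCP orientation; "force": force on the tool from outside, world axes, zero at the start; "ft_torque": the same for the moment, N m; "width": opening from 0.0 (shut) to 1.0 (fully open).
Only numpy, scipy, OpenCV 4.12 (cv2) and the standard library are available. Lean on these libraries where they do the work, as an engineer would, in place of code of your own. Each camera call takes 0.05 s, during which the arm holds its last target.

## Working session

There is one attempt and no reset: what is moved stays moved. The work goes in short steps, Python scripts to look and compute and a tool call to move; the robot and the scene stay as the last step left them, time stands still between calls to the robot, and variables do not carry over. Pictures are saved under pics/ and viewed, and the job is handed in when it is done.

Besides the shell and the picture viewer there is one more tool, called after "Request:" as name(argument=value, ...) on one line, values as JSON. move_arm: Moves the arm, as the interface text tells. Its arguments: {"type":"object","properties":{"steps":{"type":"string"},"squeeze":{"type":"number"}},"required":["steps"]}

```bash
mkdir -p pics; cat > h.py <<'E'
import numpy as np, cv2
from cell import arm
def grab(name,tag):
    d=arm.get_image(name); np.savez('%s_%s.npz'%(name,tag),**d); cv2.imwrite('pics/%s_%s.png'%(name,tag),d['img']); return d
def load(name,tag): return dict(np.load('%s_%s.npz'%(name,tag)))
def fK(d):
    f=192/np.tan(np.radians(float(d['vfov']))/2); return np.array([[f,0,d['cx']],[0,f,d['cy']],[0,0,1]],float)
def rays(d,uv):
    uv=np.asarray(uv,float).reshape(-1,1,2)
    p=cv2.undistortPointsIter(uv,fK(d),np.array([float(d['k1']),0,0,0]),None,None,(3,50,1e-10)).reshape(-1,2)
    r=np.c_[p[:,0],-p[:,1],-np.ones(len(p))]
    E=d['extrinsics']; return E[:3,3], r@E[:3,:3].T
def onz(d,uv,z):
    o,r=rays(d,uv); t=(z-o[2])/r[:,2]; return o+r*t[:,None]
def depthpt(d,uv):
    uv=np.asarray(uv,int).reshape(-1,2); o,r=rays(d,uv); return o+r*d['z_map'][uv[:,1],uv[:,0]][:,None]
def proj(d,P):
    E=d['extrinsics']; c=(np.asarray(P,float).reshape(-1,3)-E[:3,3])@E[:3,:3]
    x=np.c_[c[:,0]/-c[:,2],-c[:,1]/-c[:,2]]; r2=(x**2).sum(1,keepdims=True); x=x*(1+float(d['k1'])*r2); K=fK(d)
    return np.c_[x[:,0]*K[0,0]+K[0,2],x[:,1]*K[1,1]+K[1,2]]
E
python3 - <<'E'
from h import *
for n in('top','side'):
    d=grab(n,'0'); print(n,d['vfov'],d['cx'],d['cy'],d['k1'],np.round(d['extrinsics'],3).tolist(),(d['z_map']>0).mean())
print(arm.observe())
E
```

```text
top 50.506929202979265 251.56764350333475 190.74359949444212 -0.06474665298278373 [[0.008, 0.982, -0.19, 0.359], [-1.0, 0.011, 0.013, -0.025], [0.014, 0.189, 0.982, 1.095], [0.0, 0.0, 0.0, 1.0]] 0.9958852132161459
side 44.58119172486244 255.11152515555108 191.04286758912872 -0.09695314553022999 [[-0.962, 0.183, -0.203, 0.252], [-0.273, -0.688, 0.673, 0.902], [-0.016, 0.702, 0.712, 1.026], [0.0, 0.0, 0.0, 1.0]] 0.9962158203125
{'clock': 0.1, 'joints': array([ 1.10937501,  0.43514059,  0.02496917,  1.57396454, -0.0116115 ,
        1.13402623, -0.07511632]), 'dq': array([ 0.00042211, -0.00144974,  0.00119899, -0.00237801,  0.00056686,
        0.00047536,  0.00015123]), 'joint_efforts': array([ 4.42917182e-03, -6.69120598e+01,  9.88923535e-01, -3.15147865e+01,
       -6.03231881e-02,  3.73354100e-02,  1.02445902e-04]), 'position': array([ 0.21928224, -0.58479201,  0.22604738]), 'ee_rot': array([ 0.94175102,  1.3590618 , -0.94059938]), 'force': array([ 0.03020597,  0.18202701, -0.84206142]), 'ft_torque': array([0.00250511, 0.0105952 , 0.02459895]), 'width': 1.0011399364450928}
```

```bash
python3 -c "
import cv2
for n in('top','side'):
    i=cv2.imread(f'pics/{n}_0.png'); cv2.imwrite(f'pics/{n}_0b.png',cv2.resize(i,(800,600),interpolation=cv2.INTER_CUBIC))"
```

```text
(no output)
```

View pics/top_0b.png

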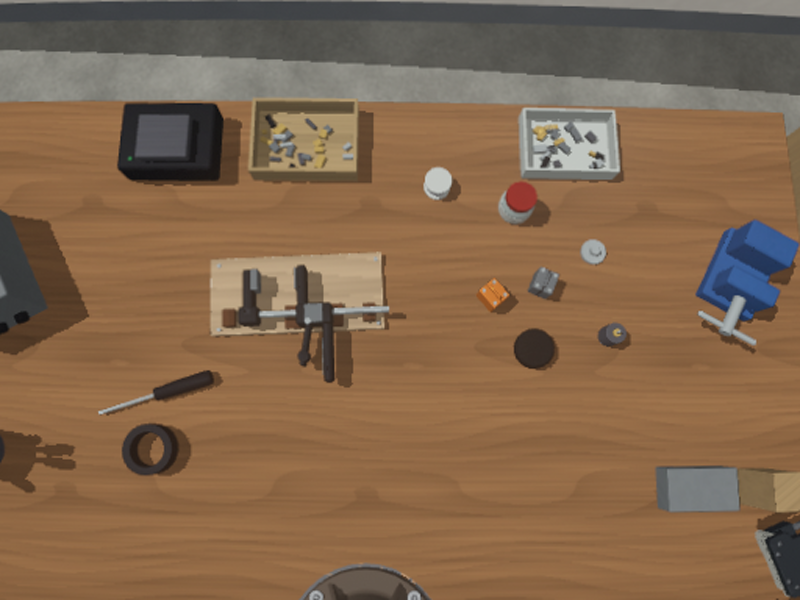

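View pics/side_0b.png

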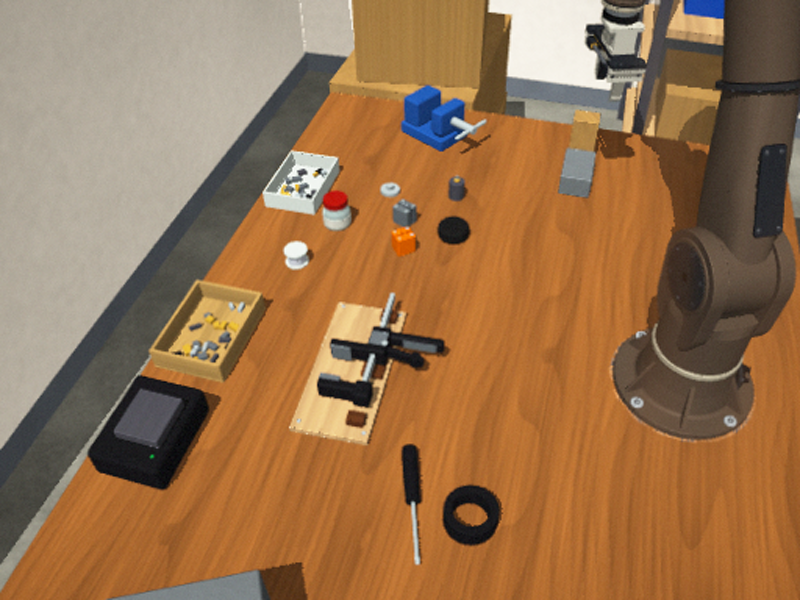

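```bash
python3 - <<'E'
from h import *
t=load('top','0');s=load('side','0')
a=t['img'][155:255,125:260]; b=t['img'][155:245,295:405]
cv2.imwrite('pics/c1.png',cv2.resize(a,None,fx=5.9,fy=5.9,interpolation=cv2.INTER_CUBIC))
cv2.imwrite('pics/c2.png',cv2.resize(b,None,fx=6,fy=6,interpolation=cv2.INTER_CUBIC))
a=s['img'][180:290,180:300]
cv2.imwrite('pics/c3.png',cv2.resize(a,None,fx=5.4,fy=5.4,interpolation=cv2.INTER_CUBIC))
b=s['img'][105:175,200:320]
cv2.imwrite('pics/c4.png',cv2.resize(b,None,fx=6,fy=6,interpolation=cv2.INTER_CUBIC))
E
```

```text
(no output)
```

View pics/c1.png

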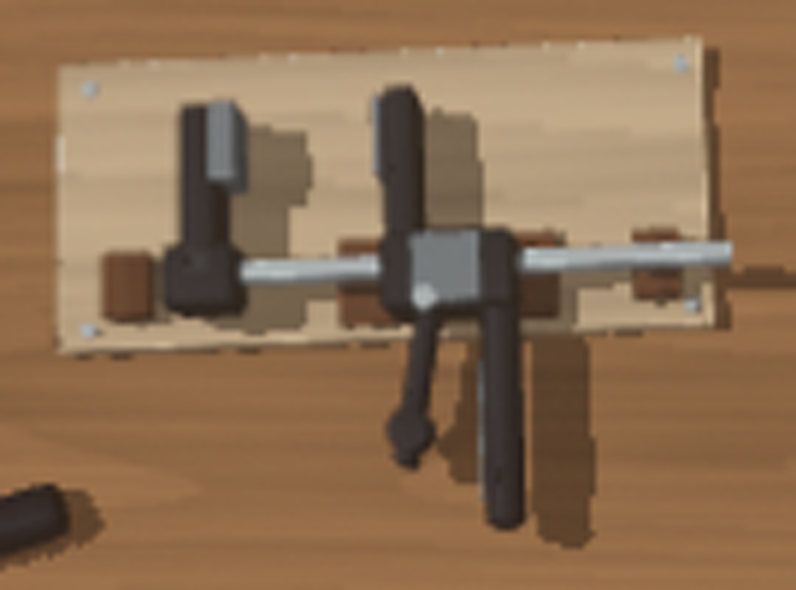

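View pics/c2.png

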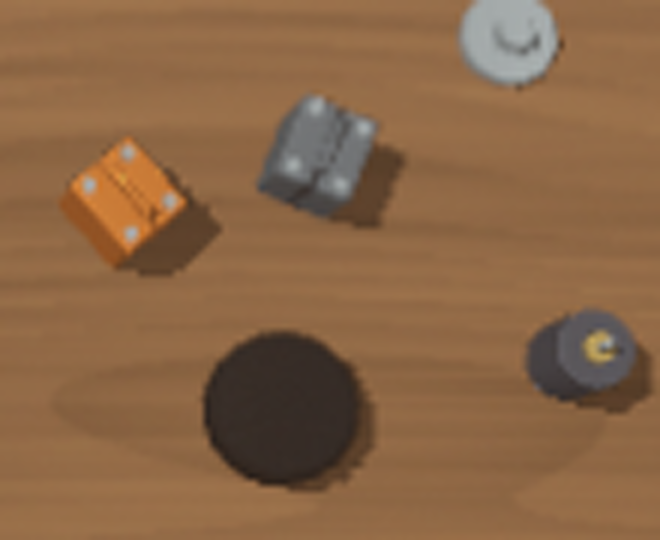

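View pics/c3.png

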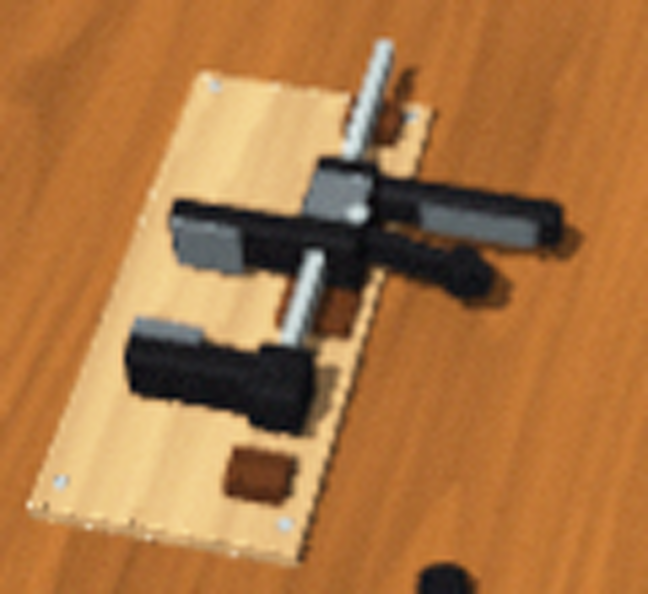

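View pics/c4.png

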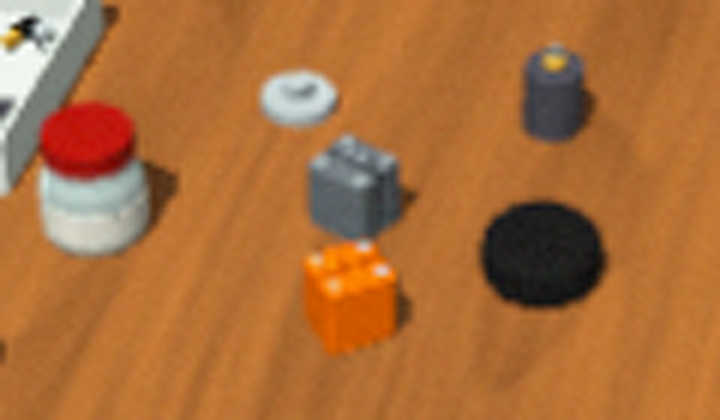

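Candidates: grey box at top (348,180) / side (259,137) and orange box at top (316,188) / side (258,154). Crop c2 and c4 show the grey one with a dark seam and ridge. It is the casing; the orange one is the decoy. The clamp's fixed jaw is the one on the head (crop c1 (395,140)), and the sliding jaw is at the left. So clamp y ≈ world +y and clamp x ≈ world +x.

```bash
python3 - <<'E'
from h import *
def cloud(d,box):
    u0,u1,v0,v1=box
    g=np.stack(np.meshgrid(np.arange(u0,u1),np.arange(v0,v1)),-1).reshape(-1,2)
    return g,depthpt(d,g),d['img'][g[:,1],g[:,0]].astype(int)
t=load('top','0');s=load('side','0')
# casing, by view
for n,d,box in(('top',t,(335,362,165,196)),('side',s,(248,270,124,148))):
    g,P,c=cloud(d,box)
    # bench reference
    print(n,'bench z',np.median(P[P[:,2]<.012][:,2]))
    sat=c.max(1)-c.min(1)
    m=(P[:,2]>.036)&(P[:,2]<.056)&(sat<40)
    Q=P[m]; print(m.sum(),'zmed',np.percentile(Q[:,2],[5,25,50,75,95]).round(4), 'ctr',Q.mean(0).round(4))
    r=cv2.minAreaRect(Q[:,:2].astype(np.float32)*1000); print(r)
    m2=(P[:,2]>.008)&(sat<40); print('all extents',P[m2].min(0).round(4),P[m2].max(0).round(4))
print('clamp height map')
for n,d,box in(('top',t,(125,260,155,255)),('side',s,(180,300,180,290))):
    g,P,c=cloud(d,box); val=c.max(1); sat=c.max(1)-c.min(1)
    m=(P[:,2]>.045)
    print(n,P[m].min(0).round(3),P[m].max(0).round(3))
    # orthographic height picture 1px=0.5mm? scatter
    H=np.zeros((300,420,3),np.uint8)
    X0,Y0=0.62,0.33
    r=((X0-P[:,0])/0.001).astype(int); q=((Y0-P[:,1])/0.001).astype(int)
    ok=(r>1)&(r<298)&(q>1)&(q<418)
    for a,b,k in zip(r[ok],q[ok],c[ok]): H[a-1:a+2,b-1:b+2]=k
    cv2.imwrite('pics/ortho_%s.png'%n,cv2.resize(H,None,fx=1.9,fy=1.9,interpolation=cv2.INTER_NEAREST))
E
```

```text
top bench z -0.0004919299168137936
199 zmed [0.0397 0.042  0.0437 0.045  0.0495] ctr [ 0.5963 -0.2984  0.0438]
((597.114990234375, -299.1191711425781), (36.291812896728516, 39.460166931152344), 67.04158782958984)
all extents [ 0.5727 -0.3204  0.0086] [ 0.6193 -0.275   0.0527]
side bench z -0.00023374231143846735
96 zmed [0.0372 0.0411 0.0428 0.0449 0.0493] ctr [ 0.595 -0.296  0.043]
((595.4839477539062, -297.8444519042969), (38.07820129394531, 43.67441177368164), 59.28654098510742)
all extents [ 0.252  -0.3241  0.0086] [0.6193 0.9022 1.0259]
clamp height map
top [ 0.359 -0.03   0.045] [0.617 0.219 1.095]
side [ 0.252 -0.032  0.045] [0.616 0.902 1.026]
```

View pics/ortho_top.png

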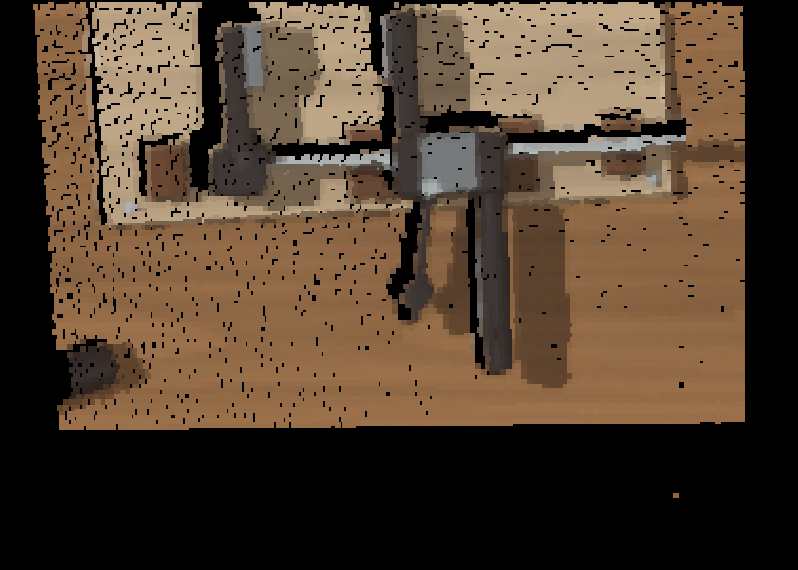

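View pics/ortho_side.png

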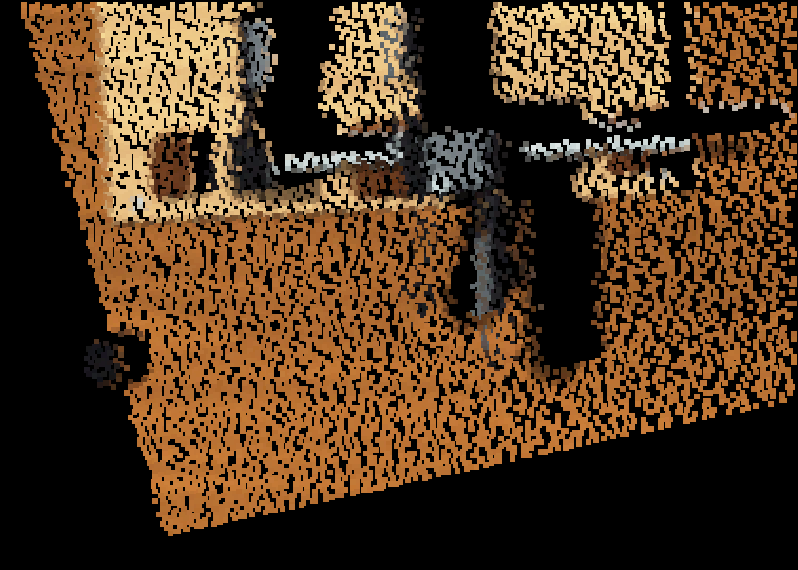

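```bash
python3 - <<'E'
from h import *
t=load('top','0');s=load('side','0')
f=lambda p,k,o:(np.array(p)+.5)/k-.5+np.array(o)
b=onz(t,f([(317,105),(365,127),(341,184),(293,163)],6,(295,155)),.0455)
print('top bolts',b.round(4).tolist(),'c',b.mean(0).round(4))
e=(b[0]-b[3])+(b[1]-b[2]); print('x ang',np.degrees(np.arctan2(e[1],e[0])), 'perp',[np.degrees(np.arctan2(*( (b[0]-b[1])+(b[3]-b[2]))[1::-1]))])
print(np.linalg.norm(b[0]-b[3]),np.linalg.norm(b[0]-b[1]))
o=s['img'][118:152,244:276]; cv2.imwrite('pics/c5.png',cv2.resize(o,None,fx=18,fy=18,interpolation=cv2.INTER_CUBIC))
def cloud(d,box):
    u0,u1,v0,v1=box
    g=np.stack(np.meshgrid(np.arange(u0,u1),np.arange(v0,v1)),-1).reshape(-1,2)
    return g,depthpt(d,g),d['img'][g[:,1],g[:,0]].astype(int)
for n,d,box in(('top',t,(125,260,155,255)),('side',s,(180,300,180,290))):
    g,P,c=cloud(d,box); val=c.max(1); sat=c.max(1)-c.min(1)
    bar=(sat<35)&(val>140)&(P[:,2]>.03)&(P[:,2]<.07)&(P[:,0]>.5)&(P[:,0]<.575)
    Q=P[bar]; 
    l=cv2.fitLine(Q[:,:2].astype(np.float32),cv2.DIST_HUBER,0,.001,.001).ravel()
    print(n,'bar',bar.sum(),np.median(Q[:,2]),'ang',np.degrees(np.arctan2(l[1],l[0])),'pt',l[2:],'ext',Q.min(0).round(4),Q.max(0).round(4))
    # grey areas
    gm=(sat<25)&(val>85)&(val<140)&(P[:,2]>.018)&(P[:,2]<.075)
    im=np.zeros(d['img'].shape[:2],np.uint8); im[g[gm][:,1],g[gm][:,0]]=255
    N,L,st,ce=cv2.connectedComponentsWithStats(im)
    for k in range(1,N):
        if st[k,4]<8: continue
        q=np.argwhere(L==k)[:,::-1]; W=depthpt(d,q); print('  grey',st[k].tolist(),'mean',W.mean(0).round(4),'min',W.min(0).round(4),'max',W.max(0).round(4))
    dk=(val<75)&(P[:,2]>.03)&(P[:,2]<.08)
    im[:]=0; im[g[dk][:,1],g[dk][:,0]]=255
    N,L,st,ce=cv2.connectedComponentsWithStats(im)
    for k in range(1,N):
        if st[k,4]<20: continue
        q=np.argwhere(L==k)[:,::-1]; W=depthpt(d,q); print('  dark',st[k].tolist(),'z90',np.percentile(W[:,2],90).round(4),'min',W.min(0).round(4),'max',W.max(0).round(4))
E
```

```text
top bolts [[0.6154, -0.2946, 0.0455], [0.6056, -0.3158, 0.0455], [0.5796, -0.304, 0.0455], [0.5889, -0.2829, 0.0455]] c [ 0.5974 -0.2993  0.0455]
x ang -24.145557450440087 perp [np.float64(65.78915969823933)]
0.02902451966771424 0.023346027532900705
top bar 177 0.04999765291583591 ang -86.30883 pt [0.5406423  0.06078287] ext [ 0.5172 -0.0299  0.0444] [0.5473 0.1834 0.0666]
  grey [160, 172, 5, 14, 66] mean [0.5903 0.1954 0.0566] min [0.5728 0.1892 0.0513] max [0.608  0.2014 0.0613]
  grey [194, 194, 12, 13, 121] mean [0.5351 0.0929 0.0617] min [0.5178 0.0804 0.0572] max [0.5495 0.1095 0.0671]
  grey [213, 197, 36, 4, 48] mean [0.539  0.0186 0.0404] min [ 0.5358 -0.0299  0.0268] max [0.5433 0.0616 0.0542]
  grey [166, 199, 24, 4, 31] mean [0.5317 0.1505 0.0408] min [0.529  0.1223 0.019 ] max [0.5363 0.1837 0.0597]
  grey [206, 220, 1, 13, 13] mean [0.4676 0.0776 0.0483] min [0.4519 0.077  0.0443] max [0.4828 0.0782 0.0518]
  dark [189, 170, 25, 75, 691] z90 0.0599 min [0.4219 0.0584 0.0318] max [0.6144 0.1233 0.065 ]
  dark [153, 173, 14, 36, 302] z90 0.0591 min [0.5147 0.1861 0.0304]
[... 316 characters left out ...]
 0.0435] min [0.5365 0.0359 0.0293] max [0.5447 0.055  0.0487]
  grey [236, 212, 13, 10, 81] mean [0.5369 0.0909 0.0605] min [0.5202 0.073  0.0548] max [0.5522 0.1102 0.0655]
  grey [258, 218, 21, 8, 92] mean [0.466  0.0761 0.0407] min [0.4375 0.0698 0.0274] max [0.4945 0.0815 0.052 ]
  grey [212, 220, 13, 11, 98] mean [0.5953 0.1261 0.0433] min [0.5782 0.1204 0.0209] max [0.6154 0.1307 0.0578]
  grey [204, 239, 14, 5, 35] mean [0.5915 0.1949 0.0575] min [0.5727 0.1884 0.0535] max [0.6074 0.2002 0.061 ]
  dark [212, 209, 73, 27, 681] z90 0.0577 min [0.4214 0.052  0.03  ] max [0.6142 0.127  0.0622]
  dark [203, 242, 36, 18, 409] z90 0.0591 min [0.5143 0.185  0.0303] max [0.6068 0.2212 0.0647]
```

View pics/c5.png

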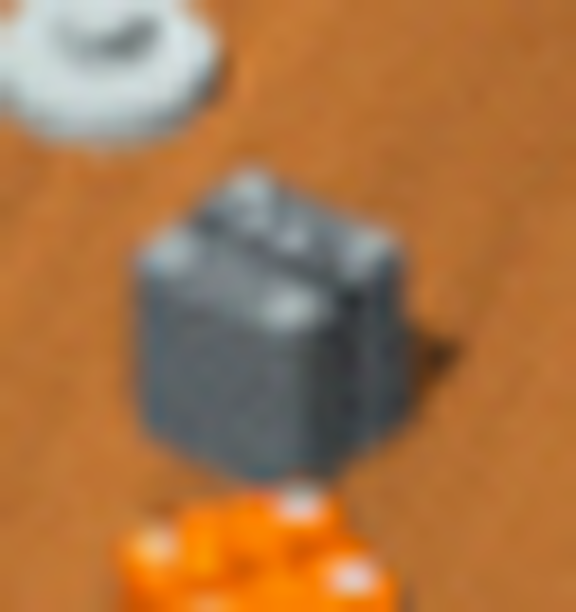

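```bash
python3 - <<'E'
from h import *
t=load('top','0');s=load('side','0')
f=lambda p,k,o:(np.array(p)+.5)/k-.5+np.array(o)
sb=f([(253,190),(372,248),(293,305),(168,250)],18,(244,118))
b=onz(s,sb,.0455); print('side bolts',b.round(4).tolist(),b.mean(0).round(4))
print([np.degrees(np.arctan2(v[1],v[0])).round(1) for v in (b[1]-b[0],b[2]-b[3],b[3]-b[0],b[2]-b[1])],[np.linalg.norm(v).round(4) for v in (b[1]-b[0],b[2]-b[3],b[3]-b[0],b[2]-b[1])])
# two-view triangulation of mean of bolts
def tri(ut,us):
    o1,r1=rays(t,[ut]);o2,r2=rays(s,[us]);r1=r1[0]/np.linalg.norm(r1);r2=r2[0]/np.linalg.norm(r2)
    A=np.c_[r1,-r2];k=np.linalg.lstsq(A,o2-o1,rcond=None)[0];p,q=o1+r1*k[0],o2+r2*k[1];return ((p+q)/2).round(4),np.linalg.norm(p-q).round(4)
tb=f([(317,105),(365,127),(341,184),(293,163)],6,(295,155))
# match by world: top order 0:(.615,-.295),1:(.606,-.316),2:(.580,-.304),3:(.589,-.283)
B=onz(t,tb,.0455)
for i in range(4):
    j=np.argmin(np.linalg.norm(b-B[i],axis=1)); print(i,j,tri(tb[i],sb[j]))
c=lambda p:f(p,5.9,(125,155)); c3=lambda p:f(p,5.4,(180,180))
print('fixed face bottom/mid top-view',onz(t,c([(373,97),(373,135),(373,172)]),.045).round(4).tolist())
print('pad top edge',onz(t,c([(236,103),(238,140),(240,183)]),.057).round(4).tolist())
print('knuckle',onz(t,c([(410,433)]),.052).round(4),'side',onz(s,c3([(472,265)]),.052).round(4),tri(c((410,433))[0],c3((472,265))[0]))
print('handle outer',onz(t,c([(521,350),(523,500)]),.050).round(4).tolist(),'end',onz(t,c([(505,528)]),.05).round(4))
print('side handle outer top edge',onz(s,c3([(390,178),(555,200)]),.053).round(4).tolist())
print('knuckle outer left edge',onz(t,c([(387,433)]),.052).round(4))
print('fixed face corners side',onz(s,c3([(173,213),(242,230)]),.057).round(4).tolist(),onz(s,c3([(177,258),(243,272)]),.023).round(4).tolist())
E
```

```text
side bolts [[0.6052, -0.3162, 0.0455], [0.5789, -0.3048, 0.0455], [0.5887, -0.2846, 0.0455], [0.6157, -0.2945, 0.0455]] [ 0.5971 -0.3     0.0455]
[np.float64(156.6), np.float64(159.8), np.float64(64.1), np.float64(64.2)] [np.float64(0.0287), np.float64(0.0288), np.float64(0.024), np.float64(0.0225)]
0 3 (array([ 0.6156, -0.2946,  0.0454]), np.float64(0.0003))
1 0 (array([ 0.6053, -0.3157,  0.0459]), np.float64(0.0005))
2 1 (array([ 0.579 , -0.3038,  0.0464]), np.float64(0.0008))
3 2 (array([ 0.5883, -0.2824,  0.0473]), np.float64(0.0004))
fixed face bottom/mid top-view [[0.6134, 0.1305, 0.045], [0.5959, 0.1298, 0.045], [0.5789, 0.1291, 0.045]]
pad top edge [[0.6071, 0.1895, 0.057], [0.5903, 0.1878, 0.057], [0.5708, 0.186, 0.057]]Traceback (most recent call last):
  File "<stdin>", line 19, in <module>
  File "<stdin>", line 9, in tri
  File "h.py", line 9, in rays
    uv=np.asarray(uv,float).reshape(-1,1,2)
ValueError: cannot reshape array of size 1 into shape (1,2)
```

```bash
python3 - <<'E'
from h import *
t=load('top','0');s=load('side','0')
f=lambda p,k,o:(np.array(p)+.5)/k-.5+np.array(o)
def tri(ut,us):
    o1,r1=rays(t,[ut]);o2,r2=rays(s,[us]);r1=r1[0]/np.linalg.norm(r1);r2=r2[0]/np.linalg.norm(r2)
    A=np.c_[r1,-r2];k=np.linalg.lstsq(A,o2-o1,rcond=None)[0];p,q=o1+r1*k[0],o2+r2*k[1];return ((p+q)/2).round(4),np.linalg.norm(p-q).round(4)
c=lambda p:f(p,5.9,(125,155)); c3=lambda p:f(p,5.4,(180,180))
print('knuckle',onz(t,c([(410,433)]),.052).round(4),'side',onz(s,c3([(472,265)]),.052).round(4),tri(c((410,433)),c3((472,265))))
print('handle outer',onz(t,c([(521,350),(523,500)]),.050).round(4).tolist(),'end',onz(t,c([(505,528)]),.05).round(4))
print('side handle outer top edge',onz(s,c3([(390,178),(555,200)]),.053).round(4).tolist())
print('knuckle outer left edge',onz(t,c([(387,433)]),.052).round(4))
print('fixed face corners side',onz(s,c3([(173,213),(242,230)]),.057).round(4).tolist(),onz(s,c3([(177,258),(243,272)]),.023).round(4).tolist())
o=arm.observe(); R=cv2.Rodrigues(o['ee_rot'])[0]; print(R.round(3),o['position'])
E
ls
```

```text
knuckle [[0.4618 0.1077 0.052 ]] side [[0.4592 0.1108 0.052 ]] (array([0.4611, 0.108 , 0.0485]), np.float64(0.0021))
handle outer [[0.4989, 0.0605, 0.05], [0.4334, 0.058, 0.05]] end [[0.4212 0.0655 0.05  ]]
side handle outer top edge [[0.515, 0.066, 0.053], [0.4291, 0.0587, 0.053]]
knuckle outer left edge [[0.4616 0.1177 0.052 ]]
fixed face corners side [[0.6142, 0.1212, 0.057], [0.5765, 0.1229, 0.057]] [[0.6145, 0.1226, 0.023], [0.5783, 0.1226, 0.023]]
[[-0.001  0.936  0.351]
 [ 0.001  0.351 -0.936]
 [-1.    -0.    -0.001]] [ 0.21928224 -0.58479201  0.22604738]
h.py
pics
side_0.npz
top_0.npz
```

Request:
move_arm(steps="0.06 0.454 -0.134 -0.79 90;0.06 0.454 -0.134 -0.79 90;0.06 0.454 -0.134 -0.79 90;0.06 0.454 -0.134 -0.79 90;0.06 0.454 -0.134 -0.79 90;0.06 0.454 -0.134 -0.79 90;0.06 0.454 -0.134 -0.79 90;0.06 0.454 -0.134 -0.79 90;0.06 0.454 -0.134 -0.79 90;0.06 0.454 -0.134 -0.79 90", squeeze=15)

```text
clock: 0.93
position: [0.5506, -0.3351, 0.1737]
ee_rot: [0.331, 1.546, -0.331]
force: [0.7, -0.4, -0.5]
width: 0.647
```

Request:
move_arm(steps="0 0 0 0 90;0 0 0 0 90;0 0 0 0 90")

```text
clock: 1.18
position: [0.549, -0.3366, 0.1737]
ee_rot: [0.331, 1.547, -0.331]
force: [-0.0, -0.2, -0.3]
width: 0.649
```

```bash
cat >> h.py <<'E'
def plan(tgt,zang):
    o=arm.observe(); R=cv2.Rodrigues(o['ee_rot'])[0]; p=o['position']
    d=R.T@(np.array(tgt)-p); a=np.degrees(np.arctan2(R[1,2],R[0,2])); dt=(zang-a+180)%360-180
    print('t',o['clock'],'pos',p.round(4),'zang',a.round(2),'tilt',np.degrees(np.arccos(-R[2,0])).round(2),'shift',d.round(4),'turn',np.radians(-dt).round(4),'q7',o['joints'][6].round(3),'w',round(o['width']*92,1),'F',o['force'].round(1))
E
python3 -c "
from h import *
plan((.5972,-.2995,.011),-24.1)"
```

```text
t 1.1833 pos [ 0.549  -0.3366  0.1737] zang -24.16 tilt 0.08 shift [0.1627 0.0537 0.029 ] turn -0.0011 q7 -0.068 w 59.7 F [-0.  -0.2 -0.3]
```

Request:
move_arm(steps="0.02 0.0537 0.029 0 90;0.05 0.0537 0.029 0 90;0.08 0.0537 0.029 0 90;0.105 0.0537 0.029 0 90;0.105 0.0537 0.029 0 90;0.105 0.0537 0.029 0 90")

```text
clock: 1.68
position: [0.5959, -0.301, 0.0686]
ee_rot: [0.333, 1.548, -0.334]
force: [-0.1, -0.5, 0.2]
width: 0.648
```

```bash
python3 -c "
from h import *
plan((.5972,-.2995,.011),-24.1)
d=grab('side','1');cv2.imwrite('pics/s1.png',cv2.resize(d['img'][90:190,200:320],None,fx=6,fy=6,interpolation=cv2.INTER_CUBIC))"
```

```text
t 1.6833 pos [ 0.5959 -0.301   0.0686] zang -24.33 tilt 0.18 shift [0.0576 0.0019 0.0007] turn -0.004 q7 -0.18 w 59.6 F [-0.1 -0.5  0.2]
```

View pics/s1.png

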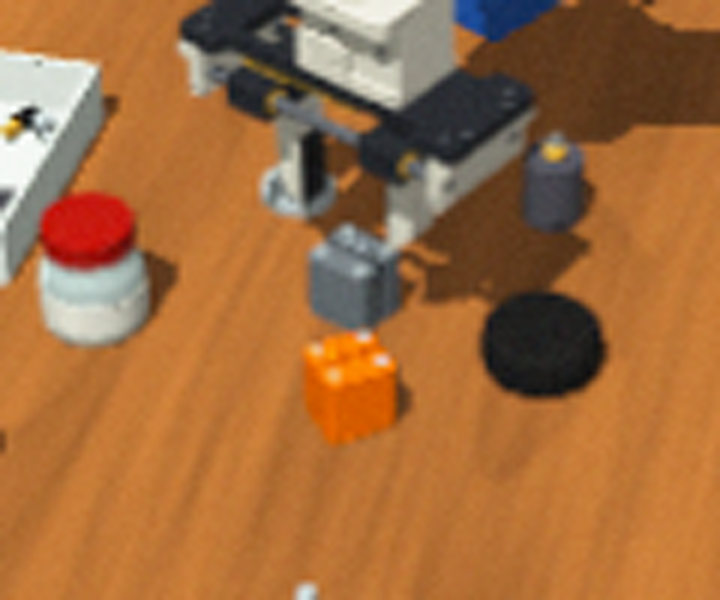

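The fingers straddle the casing at crop (355,275), aligned along its x, and the gear at crop (298,190) is clear. I go down and grip.

Request:
move_arm(steps="0.03 0.002 0.001 0 90;0.057 0.002 0.001 0 90;0.057 0.002 0.001 0 90;0.057 0.002 0.001 0 180;0.057 0.002 0.001 0 180;0.057 0.002 0.001 0 180;0.057 0.002 0.001 0 180;0.057 0.002 0.001 0 180", squeeze=15)

```text
clock: 2.4
position: [0.6011, -0.2988, 0.0148]
ee_rot: [0.33, 1.542, -0.332]
force: [-1.5, -0.2, 7.9]
width: 0.436
```

```bash
python3 -c "
from h import *
plan((.5972,-.2995,.15),-24.1)"
```

```text
t 2.4 pos [ 0.6011 -0.2988  0.0148] zang -24.2 tilt 0.2 shift [-0.1352 -0.0023 -0.0028] turn -0.0018 q7 -0.2 w 40.1 F [-1.5 -0.2  7.9]
```

Request:
move_arm(steps="-0.02 0 0 0 180;-0.05 0 0 0 180;-0.08 0 0 0 180;-0.11 0 0 0 180;-0.11 0 0 0 180;-0.11 0 0 0 180")

```text
clock: 2.9
position: [0.6014, -0.2986, 0.1256]
ee_rot: [0.33, 1.54, -0.332]
force: [-0.2, 0.1, -1.0]
width: 0.435
```

```bash
python3 -c "
from h import *
plan((.5972,-.2995,.15),-24.1)
d=grab('side','2');cv2.imwrite('pics/s2.png',cv2.resize(d['img'][60:180,200:320],None,fx=5,fy=5,interpolation=cv2.INTER_CUBIC))"
```

```text
t 2.9 pos [ 0.6014 -0.2986  0.1256] zang -24.19 tilt 0.31 shift [-0.0244 -0.0025 -0.0033] turn -0.0016 q7 -0.169 w 40.0 F [-0.2  0.1 -1. ]
```

View pics/s2.png

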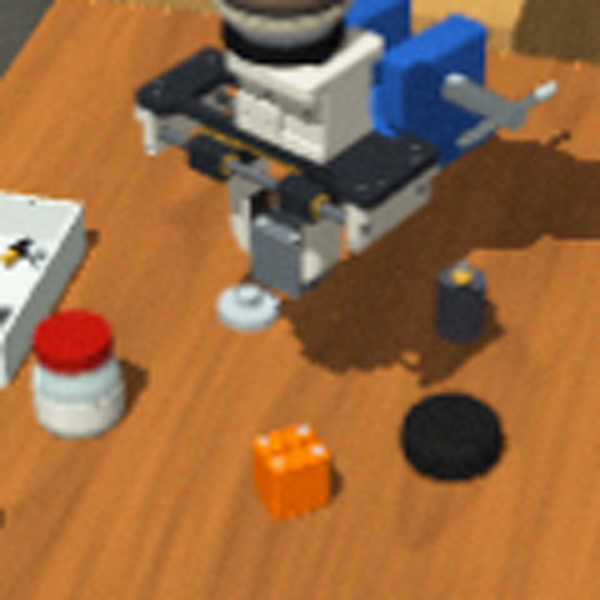

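```bash
python3 -c "
from h import *
plan((.5933,.1535,.14),3.65)"
```

```text
t 2.95 pos [ 0.6001 -0.2982  0.1236] zang -24.19 tilt 0.12 shift [-0.0168  0.4092 -0.1913] turn -0.4859 q7 -0.169 w 40.1 F [ 0.4 -0.4 -1.5]
```

Request:
move_arm(steps="-0.017 0.02 -0.009 -0.03 180;-0.017 0.053 -0.025 -0.08 180;-0.017 0.088 -0.041 -0.13 180;-0.017 0.123 -0.057 -0.18 180;-0.017 0.158 -0.074 -0.23 180;-0.017 0.193 -0.09 -0.28 180;-0.017 0.228 -0.107 -0.33 180;-0.017 0.263 -0.123 -0.38 180;-0.017 0.298 -0.139 -0.43 180;-0.017 0.318 -0.149 -0.4859 180", squeeze=20)

```text
clock: 3.78
position: [0.5927, 0.0587, 0.1385]
ee_rot: [-0.054, 1.572, 0.057]
force: [-0.5, -0.1, -0.7]
width: 0.433
```

```bash
python3 -c "
from h import *
plan((.5933,.1535,.13),3.65)"
```

```text
t 3.7833 pos [0.5927 0.0587 0.1385] zang 4.05 tilt 0.16 shift [0.0087 0.0945 0.0073] turn 0.007 q7 -0.329 w 39.8 F [-0.5 -0.1 -0.7]
```

Request:
move_arm(steps="0.009 0.03 0.005 0.007 180;0.009 0.06 0.007 0.007 180;0.009 0.08 0.007 0.007 180;0.009 0.0945 0.007 0.007 180;0.009 0.0945 0.007 0.007 180;0.009 0.0945 0.007 0.007 180;0.009 0.0945 0.007 0.007 180")

```text
clock: 4.37
position: [0.5951, 0.1459, 0.1298]
ee_rot: [-0.045, 1.571, 0.042]
force: [-0.2, -0.8, -1.8]
width: 0.435
```

```bash
python3 -c "
from h import *
plan((.5933,.1535,.0278),3.65)
d=grab('side','3');cv2.imwrite('pics/s3.png',cv2.resize(d['img'][140:290,170:320],None,fx=4,fy=4,interpolation=cv2.INTER_CUBIC))
d=grab('top','3');cv2.imwrite('pics/t3.png',cv2.resize(d['img'][110:260,120:270],None,fx=4,fy=4,interpolation=cv2.INTER_CUBIC))"
```

```text
t 4.3667 pos [0.5951 0.1459 0.1298] zang 3.16 tilt 0.1 shift [ 0.102   0.0079 -0.0013] turn -0.0085 q7 -0.493 w 40.0 F [-0.2 -0.8 -1.8]
```

View pics/s3.png

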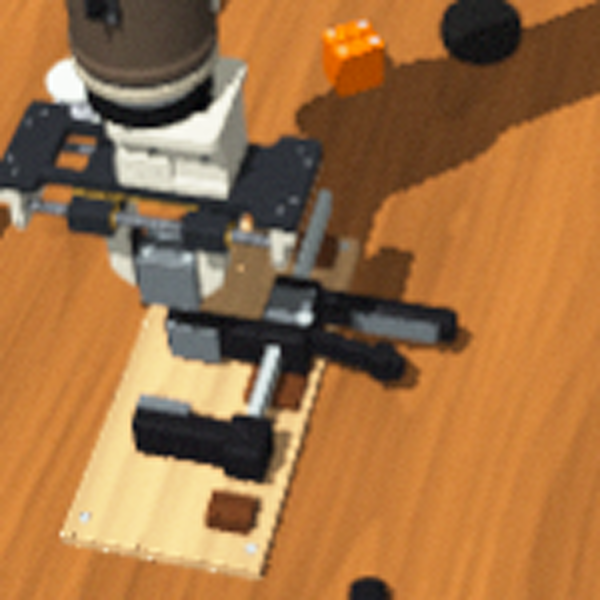

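View pics/t3.png

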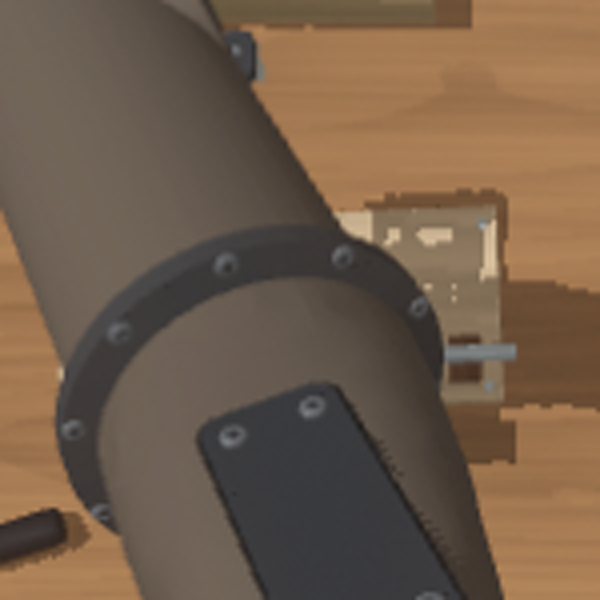

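```bash
python3 - <<'E'
from h import *
plan((.5933,.1535,.0278),3.65)
d=load('side','3')
g=np.stack(np.meshgrid(np.arange(201,222),np.arange(196,220)),-1).reshape(-1,2);P=depthpt(d,g);c=d['img'][g[:,1],g[:,0]].astype(int)
m=(c.max(1)<150)&(c.max(1)>70)&(c.max(1)-c.min(1)<45)&(P[:,2]>.08)
Q=P[m];
z=(Q[:,2]>.112)&(Q[:,2]<.155)&(Q[:,1]>.15)
Q=Q[z];print(len(Q),Q.min(0).round(4),Q.max(0).round(4),np.median(Q,0).round(4))
l=cv2.fitLine(Q[:,:2].astype(np.float32),cv2.DIST_HUBER,0,.001,.001).ravel();print(l,np.degrees(np.arctan2(l[1],l[0])))
print(Q[np.argsort(Q[:,2])][::6].round(3))
f=lambda p:(np.array(p)+.5)/4-.5+np.array((170,140))
print('bottom corners',onz(d,f([(143,296),(197,308)]),.115).round(4))
E
```

```text
t 4.4667 pos [0.5954 0.1457 0.1301] zang 3.11 tilt 0.07 shift [ 0.1023  0.0081 -0.0016] turn -0.0095 q7 -0.494 w 40.3 F [-0.1 -0.1 -0.4]
157 [0.5722 0.1515 0.1135] [0.6171 0.1645 0.1549] [0.5925 0.1602 0.137 ]
[0.99842316 0.05613554 0.59271854 0.1601778 ] 3.2180212
[[0.582 0.156 0.113]
 [0.608 0.16  0.118]
 [0.602 0.161 0.121]
 [0.596 0.161 0.123]
 [0.604 0.161 0.124]
 [0.596 0.16  0.125]
 [0.591 0.159 0.126]
 [0.598 0.163 0.128]
 [0.593 0.16  0.129]
 [0.606 0.161 0.13 ]
 [0.588 0.158 0.133]
 [0.611 0.162 0.135]
 [0.603 0.161 0.136]
 [0.606 0.16  0.137]
 [0.587 0.16  0.139]
 [0.581 0.159 0.14 ]
 [0.58  0.164 0.141]
 [0.574 0.156 0.142]
 [0.599 0.162 0.145]
 [0.614 0.159 0.146]
 [0.604 0.162 0.147]
 [0.593 0.164 0.149]
 [0.602 0.16  0.15 ]
 [0.577 0.162 0.152]
 [0.575 0.16  0.154]
 [0.572 0.16  0.154]
 [0.61  0.16  0.155]]
bottom corners [[0.6147 0.1545 0.115 ]
 [0.577  0.1552 0.115 ]]
```

Request:
move_arm(steps="0.01 0.0115 -0.001 -0.009 180;0.03 0.0115 -0.001 -0.009 180;0.05 0.0115 -0.001 -0.009 180;0.065 0.0115 -0.001 -0.009 180;0.078 0.0115 -0.001 -0.009 180;0.085 0.0115 -0.001 -0.009 180;0.085 0.0115 -0.001 -0.009 180;0.085 0.0115 -0.001 -0.009 180")

```text
clock: 5.13
position: [0.5935, 0.1595, 0.0453]
ee_rot: [-0.052, 1.57, 0.052]
force: [-0.5, 0.8, -0.8]
width: 0.435
```

```bash
python3 -c "
from h import *
plan((.5933,.157,.0275),3.65)
d=grab('side','4');cv2.imwrite('pics/s4.png',cv2.resize(d['img'][140:290,170:320],None,fx=4,fy=4,interpolation=cv2.INTER_CUBIC))"
```

```text
t 5.1333 pos [0.5935 0.1595 0.0453] zang 3.77 tilt 0.01 shift [ 0.0178 -0.0025 -0.0003] turn 0.0022 q7 -0.553 w 40.1 F [-0.5  0.8 -0.8]
```

View pics/s4.png

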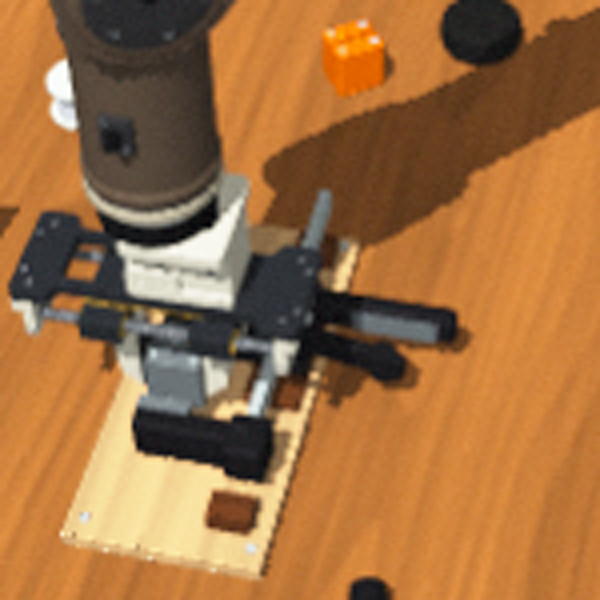

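Request:
move_arm(steps="0.006 -0.004 0 0 180;0.012 -0.004 0 0 180;0.016 -0.004 0 0 180;0.018 -0.004 0 0 180;0.018 -0.004 0 0 180")

```text
clock: 5.6
position: [0.5935, 0.1552, 0.027]
ee_rot: [-0.052, 1.571, 0.051]
force: [-0.0, -0.1, -0.1]
width: 0.435
```

```bash
python3 -c "
from h import *
plan((.5933,.156,.0268),3.65)"
```

```text
t 5.6 pos [0.5935 0.1552 0.027 ] zang 3.76 tilt 0.03 shift [ 0.0002  0.0008 -0.0001] turn 0.002 q7 -0.558 w 40.0 F [-0.  -0.1 -0.1]
```

Request:
move_arm(steps="0.001 0 0 0 180;0.002 0 0 0 180;0.002 0 0 0 180")

```text
clock: 5.85
position: [0.5938, 0.1554, 0.0266]
ee_rot: [-0.052, 1.57, 0.051]
force: [-5.3, -2.7, 13.1]
width: 0.435
```

```bash
python3 -c "
from h import *
plan((.5933,.156,.0268),3.65)"
```

```text
t 5.85 pos [0.5938 0.1554 0.0266] zang 3.77 tilt 0.04 shift [-0.0002  0.0006 -0.0004] turn 0.0021 q7 -0.559 w 40.1 F [-5.3 -2.7 13.1]
```

Request:
move_arm(steps="-0.0015 0 0 0 180;-0.0015 0 0 0 150;-0.0015 0 0 0 112;-0.0015 0 0 0 112;-0.0015 0 0 0 112;-0.0015 0 0 0 112;-0.0015 0 0 0 112")

```text
clock: 6.43
position: [0.5937, 0.1554, 0.0267]
ee_rot: [-0.052, 1.57, 0.052]
force: [0.4, -1.4, 0.3]
width: 0.559
```

```bash
python3 -c "
from h import *
plan((.5933,.156,.0268),3.65)"
```

```text
t 6.4333 pos [0.5937 0.1554 0.0267] zang 3.77 tilt 0.01 shift [-0.0001  0.0007 -0.0003] turn 0.0021 q7 -0.558 w 51.4 F [ 0.4 -1.4  0.3]
```

Request:
move_arm(steps="-0.015 0 0 0 112;-0.04 0 0 0 112;-0.07 0 0 0 112;-0.1 0 0 0 112;-0.12 -0.01 -0.02 0 112;-0.13 -0.035 -0.05 0.12 112;-0.13 -0.065 -0.08 0.24 60;-0.13 -0.065 -0.11 0.36 0;-0.13 -0.065 -0.132 0.48 0;-0.13 -0.065 -0.132 0.6 0")

```text
clock: 7.27
position: [0.4617, 0.0806, 0.1568]
ee_rot: [0.422, 1.531, -0.425]
force: [0.0, -0.2, 0.8]
width: 0.803
```

```bash
python3 -c "
from h import *
plan((.461,.0888,.14),-86.35)"
```

```text
t 7.2667 pos [0.4617 0.0806 0.1568] zang -30.97 tilt 0.17 shift [ 0.0168  0.0067 -0.0048] turn 0.9665 q7 -0.951 w 73.9 F [ 0.  -0.2  0.8]
```

Request:
move_arm(steps="0 0.007 -0.005 0.12 0;0 0.007 -0.005 0.24 0;0 0.007 -0.005 0.36 0;0 0.007 -0.005 0.48 0;0 0.007 -0.005 0.6 0;0 0.007 -0.005 0.72 0;0 0.007 -0.005 0.84 0;0 0.007 -0.005 0.9665 0;0 0.007 -0.005 0.9665 0;0 0.007 -0.005 0.9665 0")

```text
clock: 8.1
position: [0.4655, 0.0905, 0.1569]
ee_rot: [1.154, 1.243, -1.154]
force: [0.9, 0.0, -0.5]
width: 0.998
```

```bash
python3 - <<'E'
from h import *
plan((.461,.0888,.021),-86.35)
d=grab('side','5');cv2.imwrite('pics/s5.png',cv2.resize(d['img'][140:290,170:320],None,fx=4,fy=4,interpolation=cv2.INTER_CUBIC))
d=grab('top','5');cv2.imwrite('pics/t5.png',cv2.resize(d['img'][140:260,120:270],None,fx=5,fy=5,interpolation=cv2.INTER_CUBIC))
E
```

```text
t 8.1 pos [0.4655 0.0905 0.1569] zang -85.75 tilt 0.01 shift [ 0.1359 -0.0046  0.0014] turn 0.0104 q7 -1.852 w 91.8 F [ 0.9  0.  -0.5]
```

View pics/s5.png

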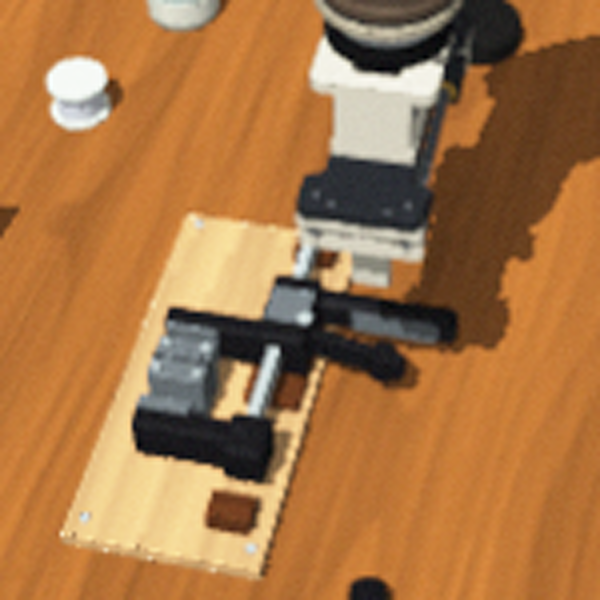

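View pics/t5.png

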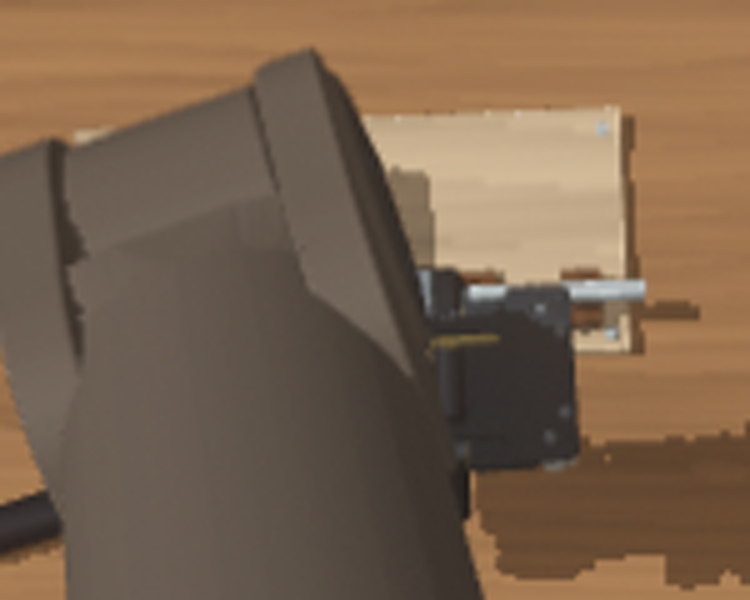

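Request:
move_arm(steps="0.02 -0.0045 0.0015 0.01 0;0.05 -0.0045 0.0015 0.01 0;0.08 -0.0045 0.0015 0.01 0;0.105 -0.0045 0.0015 0.01 0;0.105 -0.0045 0.0015 0.01 0;0.105 -0.0045 0.0015 0.01 0")

```text
clock: 8.7
position: [0.4603, 0.0883, 0.0513]
ee_rot: [1.162, 1.24, -1.166]
force: [0.0, 0.5, -0.7]
width: 0.997
```

```bash
python3 - <<'E'
from h import *
plan((.461,.0888,.021),-86.35)
d=grab('side','6');cv2.imwrite('pics/s6.png',cv2.resize(d['img'][160:290,190:320],None,fx=5,fy=5,interpolation=cv2.INTER_CUBIC))
E
```

```text
t 8.7 pos [0.4603 0.0883 0.0513] zang -86.44 tilt 0.17 shift [ 0.0303  0.0008 -0.0004] turn -0.0016 q7 -1.9 w 91.7 F [ 0.   0.5 -0.7]
```

View pics/s6.png

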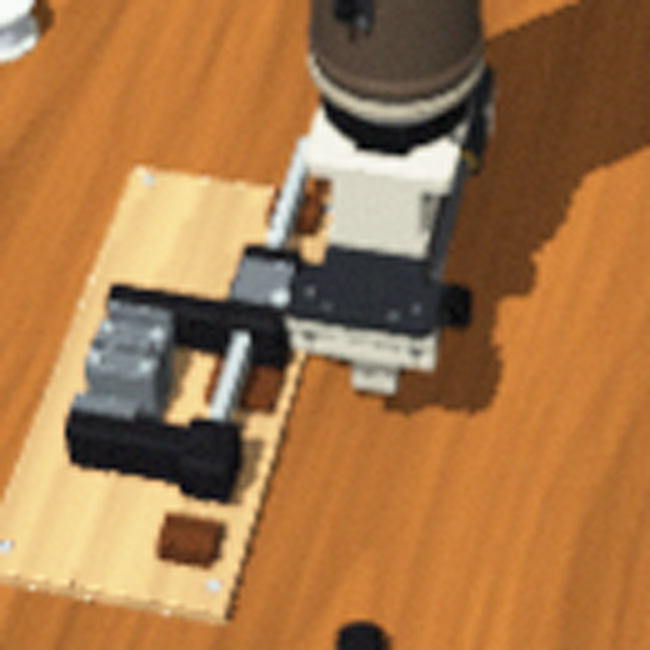

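Request:
move_arm(steps="0.015 0.001 0 0 0;0.03 0.001 0 0 0;0.03 0.001 0 0 0;0.03 0.001 0 0 60;0.03 0.001 0 0 90;0.03 0.001 0 0 100;0.03 0.001 0 0 100;0.03 0.001 0 0 100", squeeze=13)

```text
clock: 9.42
position: [0.4626, 0.0887, 0.0225]
ee_rot: [1.165, 1.236, -1.164]
force: [0.4, -1.0, 0.4]
width: 0.686
```

```bash
python3 - <<'E'
from h import *
plan((.461,.0888,.021),-86.35)
E
```

```text
t 9.4167 pos [0.4626 0.0887 0.0225] zang -86.55 tilt 0.07 shift [ 0.0015 -0.0016 -0.0002] turn -0.0035 q7 -1.914 w 63.1 F [ 0.4 -1.   0.4]
```

Request:
move_arm(steps="0 -0.001 0 0 100;0 -0.001 0 0 100;0 -0.001 0 0 100")

```text
clock: 9.67
position: [0.4614, 0.0886, 0.0221]
ee_rot: [1.165, 1.237, -1.164]
force: [-0.9, -1.1, 6.7]
width: 0.61
```

Request:
move_arm(steps="0 0 0 0 105;0 0 0 0 110;0 0 0 0 115;0 0 0 0 120;0 0 0 0 120;0 0 0 0 120")

```text
clock: 10.17
position: [0.4612, 0.0885, 0.022]
ee_rot: [1.164, 1.237, -1.164]
force: [-1.3, -1.4, 5.7]
width: 0.531
```

Request:
move_arm(steps="0 0 0 0 125;0 0 0 0 130;0 0 0 0 135;0 0 0 0 140;0 0 0 0 140;0 0 0 0 140")

```text
clock: 10.67
position: [0.4612, 0.0885, 0.022]
ee_rot: [1.164, 1.237, -1.164]
force: [-0.0, -1.6, 5.2]
width: 0.449
```

Request:
move_arm(steps="0 0 0 0 30;0 0 0 0 30;0 0 0 0 30;0 0 0 0 30;0 0 0 0 30;0 0 0 0 30;0 0 0 0 30")

```text
clock: 11.25
position: [0.4609, 0.0884, 0.0217]
ee_rot: [1.164, 1.237, -1.165]
force: [0.9, 0.7, -0.6]
width: 0.871
```

```bash
python3 - <<'E'
from h import *
plan((.461,.0888,.021),-86.35)
d=grab('side','7');cv2.imwrite('pics/s7.png',cv2.resize(d['img'][160:290,190:320],None,fx=5,fy=5,interpolation=cv2.INTER_CUBIC))
E
```

```text
t 11.25 pos [0.4609 0.0884 0.0217] zang -86.56 tilt 0.04 shift [ 0.0007  0.0002 -0.0004] turn -0.0037 q7 -1.915 w 80.1 F [ 0.9  0.7 -0.6]
```

View pics/s7.png

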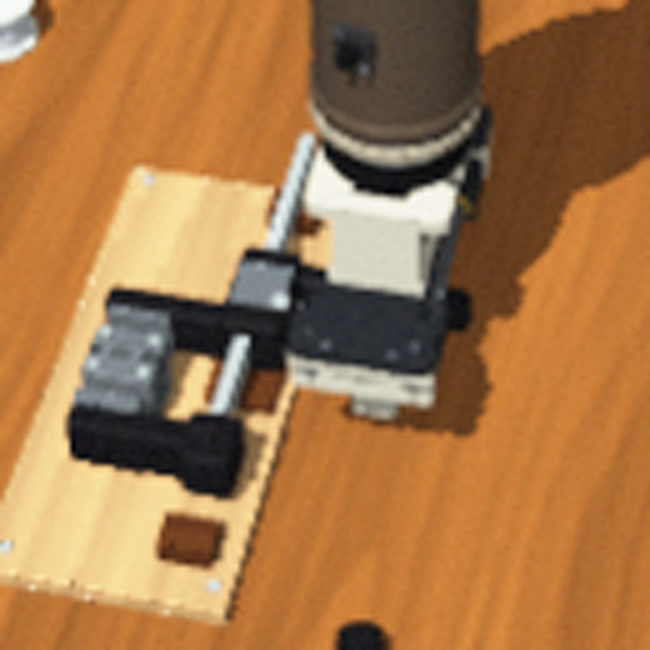

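Request:
move_arm(steps="0 0 0 0 70;0 0 0 0 90;0 0 0 0 100;0 0 0 0 110;0 0 0 0 120;0 0 0 0 120;0 0 0 0 120;0 0 0 0 120", squeeze=7)

```text
clock: 11.97
position: [0.461, 0.0885, 0.0218]
ee_rot: [1.164, 1.237, -1.165]
force: [-0.9, -0.3, -0.3]
width: 0.637
```

Request:
move_arm(steps="0 0 0 0 120;0 0 0 0 120", squeeze=9)

```text
clock: 12.13
position: [0.461, 0.0885, 0.0218]
ee_rot: [1.164, 1.237, -1.165]
force: [-1.3, -0.8, 0.2]
width: 0.633
```

Request:
move_arm(steps="0 0 0 0 125;0 0 0 0 125", squeeze=10)

```text
clock: 12.3
position: [0.461, 0.0886, 0.0218]
ee_rot: [1.164, 1.237, -1.165]
force: [-0.7, 0.2, 0.6]
width: 0.632
```

Request:
move_arm(steps="0 0 0 0 125;0 0 0 0 125;0 0 0 0 125", squeeze=11)

```text
clock: 12.55
position: [0.461, 0.0886, 0.0218]
ee_rot: [1.165, 1.237, -1.165]
force: [-1.3, -1.3, 1.3]
width: 0.629
```

Request:
move_arm(steps="0 0 0 0 125;0 0 0 0 125;0 0 0 0 125", squeeze=12)

```text
clock: 12.8
position: [0.461, 0.0886, 0.0218]
ee_rot: [1.164, 1.237, -1.165]
force: [-1.3, -0.8, 0.4]
width: 0.628
```

Request:
move_arm(steps="0 0 0 0 125;0 0 0 0 125;0 0 0 0 125", squeeze=12.5)

```text
clock: 13.05
position: [0.461, 0.0886, 0.0218]
ee_rot: [1.165, 1.237, -1.165]
force: [-2.3, -0.1, 1.5]
width: 0.623
```

Request:
move_arm(steps="0 0 0 0 125;0 0 0 0 125;0 0 0 0 125", squeeze=13)

```text
clock: 13.3
position: [0.4611, 0.0885, 0.0218]
ee_rot: [1.165, 1.237, -1.165]
force: [-2.0, -1.7, 1.6]
width: 0.536
```

Request:
move_arm(steps="0 0 0 0 125;0 0 0 0 125;0 0 0 0 125", squeeze=13)

```text
clock: 13.55
position: [0.4611, 0.0886, 0.0218]
ee_rot: [1.165, 1.237, -1.165]
force: [-2.0, -1.4, 2.0]
width: 0.509
```

Request:
move_arm(steps="0 0 0 0 130;0 0 0 0 130;0 0 0 0 130", squeeze=12.5)

```text
clock: 13.8
position: [0.4611, 0.0886, 0.0218]
ee_rot: [1.165, 1.237, -1.165]
force: [-2.0, -0.9, 1.9]
width: 0.492
```

Request:
move_arm(steps="0 0 0 0 130;0 0 0 0 130;0 0 0 0 130", squeeze=13)

```text
clock: 14.05
position: [0.4611, 0.0886, 0.0218]
ee_rot: [1.165, 1.237, -1.165]
force: [-2.4, -0.8, 1.1]
width: 0.493
```

Request:
move_arm(steps="0 0 0 0 135;0 0 0 0 140;0 0 0 0 140;0 0 0 0 140", squeeze=14)

```text
clock: 14.38
position: [0.4611, 0.0885, 0.0218]
ee_rot: [1.165, 1.237, -1.165]
force: [-2.0, -1.3, 1.2]
width: 0.455
```

Request:
move_arm(steps="0 0 0 0 30;0 0 0 0 30;0 0 0 0 30;0 0 0 0 30;0 0 0 0 30;0 0 0 0 30;0 0 0 0 30")

```text
clock: 14.97
position: [0.4611, 0.0884, 0.0218]
ee_rot: [1.165, 1.237, -1.165]
force: [-0.2, 0.5, 0.4]
width: 0.867
```

```bash
python3 - <<'E'
from h import *
plan((.461,.0888,.021),-86.35)
d=grab('side','8');cv2.imwrite('pics/s8.png',cv2.resize(d['img'][200:270,190:260],None,fx=8,fy=8,interpolation=cv2.INTER_CUBIC))
E
```

```text
t 14.9667 pos [0.4611 0.0884 0.0218] zang -86.57 tilt 0.01 shift [ 0.0008 -0.0001 -0.0004] turn -0.0038 q7 -1.915 w 79.7 F [-0.2  0.5  0.4]
```

View pics/s8.png

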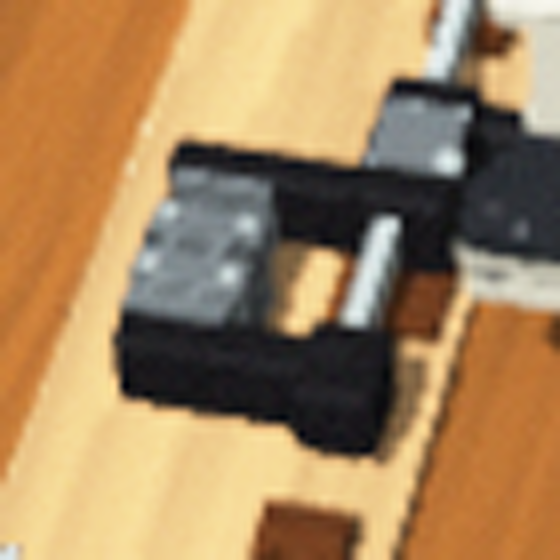

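```bash
cat >> h.py <<'E'
def jaws(tag):
    s=load('side',tag); g=np.stack(np.meshgrid(np.arange(190,262),np.arange(190,275)),-1).reshape(-1,2);P=depthpt(s,g);c=s['img'][g[:,1],g[:,0]].astype(int)
    dk=(c.max(1)<75)&(P[:,2]>.026)&(P[:,2]<.054)&(P[:,0]>.575)&(P[:,0]<.61)&(P[:,1]>.15)
    hd=(c.max(1)-c.min(1)<25)&(c.max(1)>75)&(P[:,2]>.057)&(P[:,2]<.07)&(P[:,0]>.522)&(P[:,0]<.548)&(P[:,1]<.13)
    a,b=np.median(P[dk][:,1]),np.median(P[hd][:,1])
    print(tag,'slide rear y',a.round(4),dk.sum(),'head y',b.round(4),hd.sum(),'diff',(a-b).round(4))
E
python3 -c "
from h import *
for k in '05678': jaws(k)"
```

```text
0 slide rear y 0.2118 69 head y 0.0921 79 diff 0.1196
5 slide rear y 0.212 73 head y 0.0925 83 diff 0.1195
6 slide rear y 0.212 72 head y 0.0913 80 diff 0.1207
7 slide rear y 0.2088 73 head y 0.094 82 diff 0.1148
8 slide rear y 0.201 75 head y 0.0943 83 diff 0.1067
```

Request:
move_arm(steps="0 0 0 0 70;0 0 0 0 90;0 0 0 0 100;0 0 0 0 105;0 0 0 0 110;0 0 0 0 115;0 0 0 0 120;0 0 0 0 125;0 0 0 0 130;0 0 0 0 135", squeeze=14)

```text
clock: 15.85
position: [0.4611, 0.0885, 0.0218]
ee_rot: [1.165, 1.237, -1.165]
force: [-0.6, -1.2, 1.3]
width: 0.477
```

Request:
move_arm(steps="0 0 0 0 140;0 0 0 0 140;0 0 0 0 142;0 0 0 0 142")

```text
clock: 16.18
position: [0.4611, 0.0884, 0.0218]
ee_rot: [1.165, 1.237, -1.165]
force: [-0.2, -2.0, 0.7]
width: 0.443
```

Request:
move_arm(steps="0 0 0 0 30;0 0 0 0 30;0 0 0 0 30;0 0 0 0 30;0 0 0 0 30;0 0 0 0 30;0 0 0 0 30")

```text
clock: 16.77
position: [0.461, 0.0884, 0.0218]
ee_rot: [1.165, 1.237, -1.165]
force: [-0.2, 0.3, -0.6]
width: 0.864
```

```bash
python3 - <<'E'
from h import *
plan((.461,.0888,.021),-86.35)
d=grab('side','9');cv2.imwrite('pics/s9.png',cv2.resize(d['img'][200:270,190:260],None,fx=8,fy=8,interpolation=cv2.INTER_CUBIC))
jaws('9')
E
```

```text
t 16.7667 pos [0.461  0.0884 0.0218] zang -86.57 tilt 0.02 shift [ 0.0008  0.0001 -0.0004] turn -0.0038 q7 -1.915 w 79.5 F [-0.2  0.3 -0.6]
9 slide rear y 0.1936 77 head y 0.0953 81 diff 0.0984
```

View pics/s9.png

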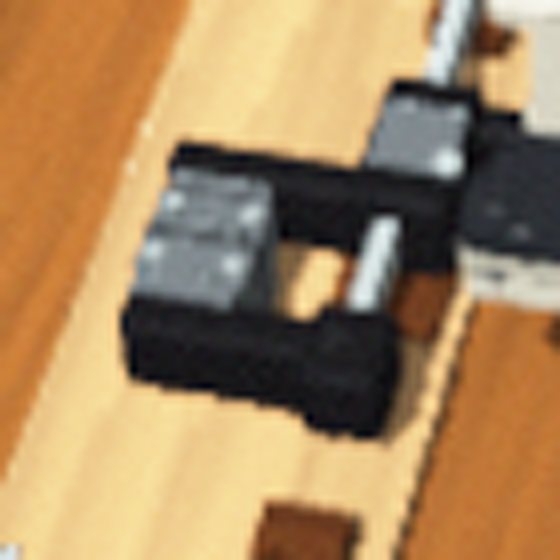

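Request:
move_arm(steps="0 0 0 0 70;0 0 0 0 88;0 0 0 0 92;0 0 0 0 95;0 0 0 0 98;0 0 0 0 101;0 0 0 0 104;0 0 0 0 107;0 0 0 0 110;0 0 0 0 110", squeeze=14)

```text
clock: 17.65
position: [0.4611, 0.0885, 0.0218]
ee_rot: [1.165, 1.237, -1.165]
force: [-0.2, -1.4, 0.3]
width: 0.573
```

Request:
move_arm(steps="0 0 0 0 112;0 0 0 0 114;0 0 0 0 116;0 0 0 0 118;0 0 0 0 118;0 0 0 0 118")

```text
clock: 18.15
position: [0.4611, 0.0885, 0.0218]
ee_rot: [1.165, 1.237, -1.165]
force: [-0.4, -1.8, 0.3]
width: 0.542
```

Request:
move_arm(steps="0 0 0 0 120;0 0 0 0 122;0 0 0 0 124;0 0 0 0 126;0 0 0 0 126;0 0 0 0 126")

```text
clock: 18.65
position: [0.4611, 0.0885, 0.0218]
ee_rot: [1.165, 1.237, -1.165]
force: [-0.9, -1.9, 1.1]
width: 0.507
```

Request:
move_arm(steps="0 0 0 0 128;0 0 0 0 130;0 0 0 0 130;0 0 0 0 130")

```text
clock: 18.98
position: [0.4611, 0.0886, 0.0218]
ee_rot: [1.165, 1.237, -1.165]
force: [-1.3, -2.0, 0.1]
width: 0.512
```

Request:
move_arm(steps="0 0 0 0 132;0 0 0 0 134;0 0 0 0 134;0 0 0 0 134")

```text
clock: 19.32
position: [0.4611, 0.0885, 0.0218]
ee_rot: [1.165, 1.237, -1.165]
force: [-1.4, -1.0, 1.2]
width: 0.51
```

Request:
move_arm(steps="0 0 0 0 136;0 0 0 0 138;0 0 0 0 138;0 0 0 0 138")

```text
clock: 19.65
position: [0.4611, 0.0885, 0.0218]
ee_rot: [1.165, 1.237, -1.165]
force: [-1.4, -1.7, 0.5]
width: 0.508
```

```bash
python3 - <<'E'
from h import *
plan((.461,.0888,.021),-86.35)
d=grab('side','10');cv2.imwrite('pics/s10.png',cv2.resize(d['img'][200:270,190:260],None,fx=8,fy=8,interpolation=cv2.INTER_CUBIC))
jaws('10')
E
```

```text
t 19.65 pos [0.4611 0.0885 0.0218] zang -86.56 tilt 0.01 shift [ 0.0008 -0.0001 -0.0003] turn -0.0037 q7 -1.914 w 46.7 F [-1.4 -1.7  0.5]
10 slide rear y 0.1951 76 head y 0.1004 85 diff 0.0948
```

View pics/s10.png

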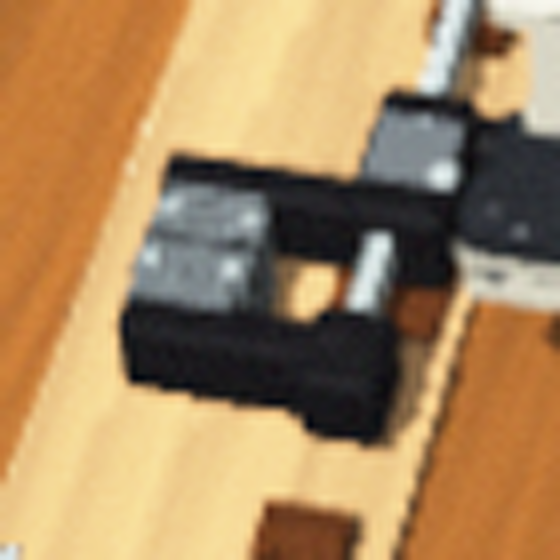

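Request:
move_arm(steps="0 0 0 0 138;0 0 0 0 138;0 0 0 0 138;0 0 0 0 138", squeeze=15)

```text
clock: 20.03
position: [0.4611, 0.0886, 0.0218]
ee_rot: [1.165, 1.237, -1.165]
force: [-1.3, -1.2, 1.0]
width: 0.496
```

Request:
move_arm(steps="0 0 0 0 138;0 0 0 0 138;0 0 0 0 138;0 0 0 0 138", squeeze=16)

```text
clock: 20.37
position: [0.4611, 0.0885, 0.0218]
ee_rot: [1.165, 1.237, -1.165]
force: [-1.9, -2.3, 1.3]
width: 0.476
```

Request:
move_arm(steps="0 0 0 0 138;0 0 0 0 138;0 0 0 0 138", squeeze=16)

```text
clock: 20.62
position: [0.4611, 0.0885, 0.0218]
ee_rot: [1.165, 1.237, -1.165]
force: [-1.4, -1.5, 1.1]
width: 0.474
```

Request:
move_arm(steps="0 0 0 0 138;0 0 0 0 138;0 0 0 0 138;0 0 0 0 138", squeeze=16.6)

```text
clock: 20.95
position: [0.4611, 0.0886, 0.0218]
ee_rot: [1.165, 1.237, -1.165]
force: [-1.1, -1.2, 1.3]
width: 0.468
```

Request:
move_arm(steps="0 0 0 0 140;0 0 0 0 140;0 0 0 0 140;0 0 0 0 140;0 0 0 0 140", squeeze=17.3)

```text
clock: 21.37
position: [0.4611, 0.0885, 0.0218]
ee_rot: [1.165, 1.237, -1.165]
force: [-1.2, -2.1, 1.8]
width: 0.461
```

```bash
python3 - <<'E'
from h import *
plan((.461,.0888,.021),-86.35)
d=grab('side','11');jaws('11')
E
```

```text
t 21.3667 pos [0.4611 0.0885 0.0218] zang -86.56 tilt 0.01 shift [ 0.0008 -0.0001 -0.0003] turn -0.0037 q7 -1.914 w 42.4 F [-1.2 -2.1  1.8]
11 slide rear y 0.1953 75 head y 0.1045 87 diff 0.0908
```

Request:
move_arm(steps="0 0 0 0 125;0 0 0 0 110;0 0 0 0 90;0 0 0 0 60;0 0 0 0 0;0 0 0 0 0;0 0 0 0 0;0 0 0 0 0;0 0 0 0 0;0 0 0 0 0")

```text
clock: 22.25
position: [0.4611, 0.0885, 0.0218]
ee_rot: [1.165, 1.237, -1.165]
force: [0.1, -0.6, 0.8]
width: 0.995
```

```bash
python3 - <<'E'
from h import *
plan((.461,.0888,.13),-86.35)
d=grab('side','12');cv2.imwrite('pics/s12.png',cv2.resize(d['img'][170:270,190:290],None,fx=6,fy=6,interpolation=cv2.INTER_CUBIC));jaws('12')
E
```

```text
t 22.25 pos [0.4611 0.0885 0.0218] zang -86.56 tilt 0.01 shift [-1.082e-01 -1.000e-04 -3.000e-04] turn -0.0036 q7 -1.914 w 91.6 F [ 0.1 -0.6  0.8]
12 slide rear y 0.1875 74 head y 0.093 83 diff 0.0945
```

View pics/s12.png

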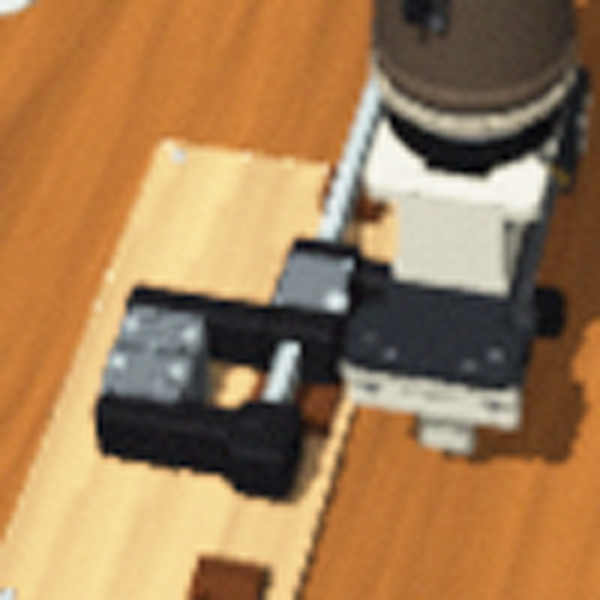

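```bash
cat >> h.py <<'E'
def shift(a,b,box):
    A=cv2.cvtColor(load('side',a)['img'],6).astype(np.float32);B=cv2.cvtColor(load('side',b)['img'],6).astype(np.float32)
    u0,u1,v0,v1=box;T=A[v0:v1,u0:u1];M=np.eye(2,3,dtype=np.float32)
    # ECC translation
    m=8;S=B[v0-m:v1+m,u0-m:u1+m];r=cv2.matchTemplate(S,T,cv2.TM_CCOEFF_NORMED);_,v,_,p=cv2.minMaxLoc(r)
    M[0,2],M[1,2]=p
    try: cc,M=cv2.findTransformECC(T,S,M,cv2.MOTION_TRANSLATION,(3,100,1e-6))
    except cv2.error: cc=v
    return M[0,2]-m,M[1,2]-m,cc
E
python3 - <<'E'
from h import *
# boxes from image 12: jaw front block, head grey, casing
f=lambda x,y:(x/6+190,y/6+170)
jb=(206,240,236,253); hb=(236,249,209,222)
d=load('side','12')
jc=onz(d,[(215,243)],.05)[0]; hc=onz(d,[(242,215)],.062)[0]
ey=np.array([-np.sin(np.radians(3.65)),np.cos(np.radians(3.65)),0])
for nm,box,P in(('jaw',jb,jc),('head',hb,hc)):
    g=(proj(d,P+ey*.01)-proj(d,P))[0]
    for k in('5','7','8','9','10','11'):
        x,y,cc=shift('12',k,box); v=np.array([x,y]); print(nm,k,'mm',round(float(v@g/(g@g)*10),2),'perp px',round(float(np.cross(g,v)/np.linalg.norm(g)),2),'cc',round(cc,3))
E
```

```text
jaw 5 mm 24.69 perp px -0.39 cc 0.989
jaw 7 mm 20.68 perp px -0.31 cc 0.988
jaw 8 mm 13.09 perp px -0.32 cc 0.99
jaw 9 mm 5.8 perp px -0.35 cc 0.988
jaw 10 mm 7.11 perp px -0.34 cc 0.989
jaw 11 mm 7.72 perp px -0.4 cc 0.986
head 5 mm -2.12 perp px 0.19 cc 0.864
head 7 mm 0.31 perp px 0.09 cc 0.868
head 8 mm 0.44 perp px 0.13 cc 0.865
head 9 mm 0.93 perp px 0.17 cc 0.855
head 10 mm 6.91 perp px 0.21 cc 0.866
head 11 mm 9.2 perp px 0.14 cc 0.88<stdin>:11: DeprecationWarning: Arrays of 2-dimensional vectors are deprecated. Use arrays of 3-dimensional vectors instead. (deprecated in NumPy 2.0)
```

Request:
move_arm(steps="0 0 0 0 70;0 0 0 0 88;0 0 0 0 92;0 0 0 0 95;0 0 0 0 98;0 0 0 0 101;0 0 0 0 104;0 0 0 0 107;0 0 0 0 110;0 0 0 0 110", squeeze=9)

```text
clock: 23.13
position: [0.4611, 0.0885, 0.0218]
ee_rot: [1.165, 1.237, -1.165]
force: [-0.6, -1.1, 0.6]
width: 0.611
```

Request:
move_arm(steps="0 0 0 0 125;0 0 0 0 125;0 0 0 0 125;0 0 0 0 125", squeeze=11)

```text
clock: 23.47
position: [0.4611, 0.0885, 0.0218]
ee_rot: [1.165, 1.237, -1.165]
force: [-0.5, -0.8, 0.7]
width: 0.607
```

Request:
move_arm(steps="0 0 0 0 125;0 0 0 0 125;0 0 0 0 125;0 0 0 0 125", squeeze=13)

```text
clock: 23.8
position: [0.4611, 0.0885, 0.0218]
ee_rot: [1.165, 1.237, -1.165]
force: [-0.3, -2.1, 1.0]
width: 0.606
```

Request:
move_arm(steps="0 0 0 0 125;0 0 0 0 125;0 0 0 0 125;0 0 0 0 125", squeeze=14)

```text
clock: 24.13
position: [0.4611, 0.0886, 0.0218]
ee_rot: [1.165, 1.237, -1.165]
force: [-1.6, -2.5, 0.9]
width: 0.599
```

Request:
move_arm(steps="0 0 0 0 125;0 0 0 0 125;0 0 0 0 125;0 0 0 0 125", squeeze=15)

```text
clock: 24.47
position: [0.4611, 0.0886, 0.0218]
ee_rot: [1.165, 1.237, -1.165]
force: [-1.6, -0.9, 1.5]
width: 0.599
```

Request:
move_arm(steps="0 0 0 0 125;0 0 0 0 125;0 0 0 0 125;0 0 0 0 125", squeeze=16)

```text
clock: 24.8
position: [0.4611, 0.0885, 0.0218]
ee_rot: [1.165, 1.237, -1.165]
force: [0.1, -2.1, 1.5]
width: 0.594
```

Request:
move_arm(steps="0 0 0 0 125;0 0 0 0 125;0 0 0 0 125;0 0 0 0 125", squeeze=16.6)

```text
clock: 25.13
position: [0.461, 0.0886, 0.0218]
ee_rot: [1.165, 1.237, -1.165]
force: [-2.0, -2.4, 1.5]
width: 0.597
```

Request:
move_arm(steps="0 0 0 0 115;0 0 0 0 115;0 0 0 0 115;0 0 0 0 115", squeeze=17.3)

```text
clock: 25.47
position: [0.461, 0.0885, 0.0218]
ee_rot: [1.165, 1.237, -1.165]
force: [-2.3, -0.9, 2.4]
width: 0.593
```

Request:
move_arm(steps="0 0 0 0 105;0 0 0 0 95;0 0 0 0 80;0 0 0 0 50;0 0 0 0 0;0 0 0 0 0;0 0 0 0 0;0 0 0 0 0;0 0 0 0 0;0 0 0 0 0")

```text
clock: 26.3
position: [0.4611, 0.0886, 0.0218]
ee_rot: [1.165, 1.237, -1.165]
force: [0.3, -0.9, 0.4]
width: 1.001
```

Request:
move_arm(steps="-0.015 0 0 0 0;-0.04 0 0 0 0;-0.07 0 0 0 0;-0.1 0 0 0 0;-0.13 0 0 0 0;-0.16 0 0 0 0;-0.18 -0.04 0 0 0;-0.18 -0.08 0 0 0;-0.18 -0.08 0 0 0;-0.18 -0.08 0 0 0")

```text
clock: 27.13
position: [0.3794, 0.0834, 0.2021]
ee_rot: [1.164, 1.237, -1.164]
force: [0.2, 0.6, -0.3]
width: 1.002
```

```bash
python3 - <<'E'
from h import *
plan((.461,.0888,.13),-86.35)
d=grab('side','13');cv2.imwrite('pics/s13.png',cv2.resize(d['img'][170:280,180:290],None,fx=6,fy=6,interpolation=cv2.INTER_CUBIC));jaws('13')
d=grab('top','13');cv2.imwrite('pics/t13.png',cv2.resize(d['img'][140:250,120:270],None,fx=5,fy=5,interpolation=cv2.INTER_CUBIC))
for b in((206,240,236,253),(236,249,209,222)): print(shift('12','13',b))
E
```

```text
t 27.1333 pos [0.3794 0.0834 0.2021] zang -86.51 tilt 0.03 shift [ 0.0721  0.0818 -0.0005] turn -0.0028 q7 -1.884 w 92.2 F [ 0.2  0.6 -0.3]
13 slide rear y 0.1882 74 head y 0.0948 84 diff 0.0934
(np.float32(0.3581543), np.float32(0.23448372), 0.9875278236617091)
(np.float32(-0.26099253), np.float32(0.19619656), 0.85316964235762)
```

View pics/s13.png

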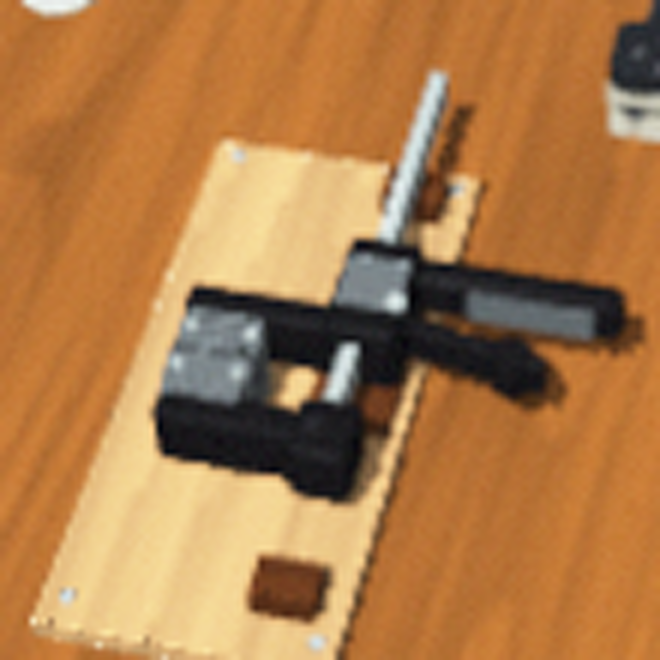

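View pics/t13.png

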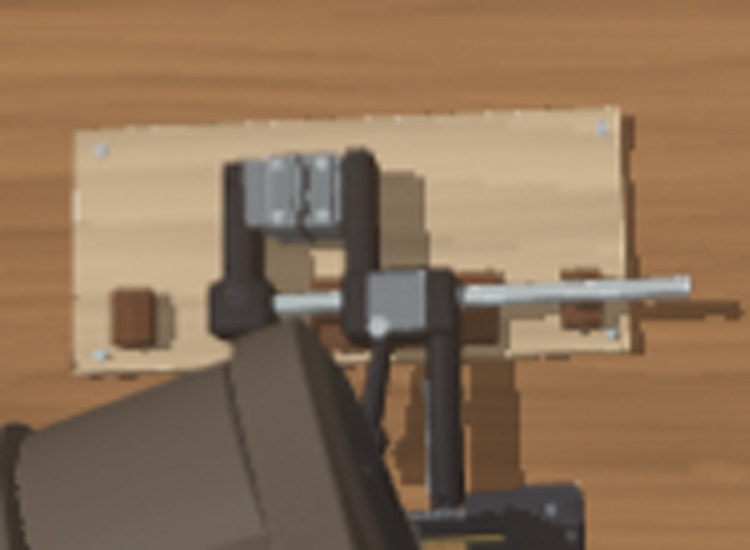

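```bash
python3 - <<'E'
from h import *
d=load('top','13');f=lambda p:(np.array(p)+.5)/5-.5+np.array((120,140))
b=onz(d,f([(279,163),(320,162),(320,215),(279,217)]),.0575);print(b.round(4).tolist(),b.mean(0).round(4))
e=b[0]+b[1]-b[2]-b[3];print(np.degrees(np.arctan2(e[1],e[0])))
s=load('side','13');g=lambda p:(np.array(p)+.5)/6-.5+np.array((180,170))
k=onz(s,g([(527,368)]),.052)[0];h=onz(s,g([(455,268),(618,292)]),.053);print('knuckle',k.round(4),'handle edge',h.round(4).tolist())
print(arm.sign_off())
E
```

```text
[[0.6069, 0.161, 0.0575], [0.6076, 0.1395, 0.0575], [0.5792, 0.1384, 0.0575], [0.5779, 0.1597, 0.0575]] [0.5929 0.1497 0.0575]
2.4273066726535273
knuckle [0.4561 0.1182 0.052 ] handle edge [[0.5035, 0.0695, 0.053], [0.4271, 0.0643, 0.053]]
the job is handed in; nothing more can be done
None
```

I stood the casing between the jaws and let go of it. Four trigger squeezes then clamped it, the last one with a limited, slowly raised force. I let the trigger spring back, moved the arm clear and handed the job in at about 27 s; no verdict was reported.

**Casing position:** in the last pictures it stands flat between both jaws. Its centre is about 1–2 mm off the middle of the jaw faces, and its angle is about 1° off the clamp's.

**Grip force:** this is an inference, since I could not measure it directly.
- A free squeeze moved the jaw at about 12.5 N of commanded grip, and the final squeeze stalled at 17.3 N. That suggests about 10 N on the casing.
- As a check I squeezed again, raising the force in steps to 17.3 N. The jaw did not advance, so the grip held after release.

**What disagreed:**
- The pictures suggested the jaw fell back about 1.5 mm when the trigger was released. The repeat squeeze does not support that, and I put it down to image noise.
- The travel and effort readings put the peak force anywhere from about 10 to 12 N, which is below the crushing limit of 17 N.

**Trigger:** it looks fully sprung back; the knuckle-to-handle spacing by eye matches the start. I did not measure its angle.

**Other items:** I did not touch anything else on the bench. I also did not re-measure the bystanders' positions at the end.

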